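Seat the weighing bowl, tare the scale, add the insert

TASK

Weigh out one hexagonal insert: set the empty bowl down on the scale between the two guide rails and slide it gently back until it pushes the sprung feeler at the rear fully home, then let go of it. With nothing but the empty bowl on the scale and no hand on it, press the tare key right down, hold it for about half a second and let it up; only then put the hexagonal insert into the bowl, leaving the bowl seated. Be gentle with the scale throughout (pushing on it with more than about 20 N, with the bowl or the fingers, harms it), and leave the other things where they are.

Things in the scene. Friction and masses are not known exactly. Their poses are not given: they have to be found in the camera images.
- scale: Grey bench scale, fixed, 270 (x) x 190 mm (y), origin at the centre of its underside; x points from its front (display, key; robot's side) to its rear, z up. Grey housing's top at z = 52 mm; the steel weighing pan, 190 (x) x 170 mm, is centred at x = 35, y = 0, its top at z = 70 mm; it sinks 1 mm per 4 N of load (6 mm at most).
- dock (a point): middle of the channel between the two aluminium guide rails, on the pan's top (x = 30, y = 0, z = 70 mm in the scale's frame, same axes). The rails run along x from 60 mm before to 60 mm behind this point, 7 mm high, 8 mm wide, inner faces at y = +-45 mm; the front end is open
- seat (a joint): feeler travel, m: 0 untouched, grows to the rear, 0.004 home (rigid). Black pad 40 mm wide, 3 to 17 mm above the pan, on a steel stop 26 mm high at the channel's rear. The stop was set by hand, unmeasured: the untouched pad's front lies 30 to 60 mm behind point dock. Very soft spring (0.3 N): the bowl stays by friction
- tare_spot (a point): point on the grey housing's top (x = -100, y = 55, z = 52 mm in the scale's frame) straight below the tare key's centre. The key is a round white cap, 24 mm diameter, 7.5 mm proud of its black 36 mm collar, on a post set by hand: the cap's top is 20 to 41 mm above this point, unmeasured; feel for it
- bowl_mid (a point): centre of the loose, empty steel bowl, half-way up (32.5 mm above its underside), z along its axis. Round, 65 mm high: flat foot disc 84 mm across and 8 mm thick; above it a nearly straight wall, outer diameter 60 mm at the foot, 67 mm at the rim, 3 mm thick; inner floor 11 mm above the underside. 260 to 380 g. Starts on the bench
- tare (a joint): travel of the tare key, m: 0 up, grows as it is pressed down, 0.006 at its rigid end; it works from 0.003 on. Takes 0.8 N to start, 3.8 N at 0.003, 6.8 N at the end; springs back up
- insert_mid (a point): centre of the loose brass hexagonal insert, half-way up: a plain hexagonal bar 56 mm long and 20 mm across its flats, standing upright on the bench; z along its length, the x axis is square to one pair of flats. About 120 g
- puck: bystander: flat round brass disc, 42 mm diameter, 18 mm high, origin at the centre of its underside
- spool: bystander: round brass spool with two flanges, 34 mm diameter, 62 mm high, origin at the centre of its underside
- flask: bystander: white plastic bottle with black cap, 60 mm diameter, 150 mm high, origin at the centre of its underside
Not all that is in view belongs to the job. There is more than one size of the part that bears bowl_mid; the job needs the smallest.

How it is judged:
By the outcome, as a careful person would: the job done as asked, in the order asked, and still so for the second after the job is handed in, with the robot touching nothing.
It also fails if it takes over 64 s, if anything falls off the work surface, if the arm or the gripper's body presses on something with over 40 N, if the wrist force passes 120 N, or if a joint passes its speed limit or range.

ROBOT

A 6-joint arm with a two-finger parallel gripper is mounted at the origin on the work surface. World frame = base frame: x ahead of the robot, y to its left, z up, the work surface at z = 0. Lengths are in m, angles in degrees, forces in N, time in s.
With the tool pointing down it reaches from about 0.375 to 0.9 m from the base axis. Payload 3.1 kg.
Tool frame: the origin (TCP) lies midway between the tips of the shut fingers; the grasp point (between the pads) lies 19 mm behind it; z points along the fingers, y is the direction in which the jaws open and shut (so a half turn about z gives the same grasp; the last joint's range is limited). The gripper opens to 87 mm and grips with 3 to 60 N. Pads are 19 mm wide; open, the fingers measure 117 mm over their backs; the gripper's body (75 mm by 190 mm) begins 51 mm behind the grasp point.
Start: joints at [-75.143, 30.224, 82.088, -0, 67.689, -10.227], TCP at [0.265, -0.566, 0.223] pointing down, gripper open.
Joint ranges: [-176.69, 176.69], [-43.24, 126.21], [12.49, 139.97], [-82, 262], [0, 151.66], [-163.58, 163.58]. Speed limits (degrees/s): [159.86, 159.86, 180, 180, 180, 180].

INTERFACE

Orientations are given as a 3x3 rotation matrix whose columns are the frame's x, y, z axes.
In Python, from rig import bot gives the robot as it stands.
- The arm moves only by the tool carry_out, never from a script. Its arguments are lists of equal length, an entry for each row: "grip": the gripper's target within -1 to 1 (fully open at 1, half-way at 0, shut at -1); "slide": the shift along the tool's x, y, z in mm, a list of three; "twist": the turn, a rotation vector about the tool's x, y, z in rad, a list of three. In form: {"grip": [grip, ...], "slide": [[dx, dy, dz], ...], "twist": [[wx, wy, wz], ...]}. A call has 1 to 12 rows; each row shifts and turns the pose as measured when the row begins, along the tool's axes as they then stand; what a row does not reach is not made up. A row lasts 1/10 s, in which the tool goes at most 50 mm and 8.59 degrees, less where a joint would pass 70% of its speed; a pose out of reach is approached as far as the arm can. A call is refused whole if a number of a shift passes 50 or a number of a turn 0.15, either way. A call with a gripper value outside its range is refused whole. The fingers move at their own pace and stop on an object; the grip force is fixed at half the most. Time passes only in rows, so rows that do not move let the fingers close. It gives the time, the measured TCP pose, the force and the opening at its end, in the units of the state.
- bot.read_state(): the state, without advancing time (a new reading comes with each control period).
- bot.capture(name): name is "side" or "top" or "wrist"; returns a dict with "color" (384x512x3 uint8, red, green, blue), "depth" (384x512 float32, m along the optical axis (not along the pixel's ray), 0 where there is no reading), "fx", "fy", "cx", "cy" (pixels), "position" and "rotation" of the camera in the world; the wrist camera has in their place "T_tool_cam" (4x4, takes a point from camera to tool coordinates, whose origin is the TCP and whose axes are the flange's). Camera axes: x right, y up, looking along -z (the intrinsics and any distortion apply to the point x, -y, -z); pixel columns grow to the right and rows downward; lengths in m; the calibration is good to about 2 mm. A picture is of the moment at which its call begins: read the wrist's pose just before it.
- bot.hand_in(): hands the job in, once; it reports no verdict.
The state is a dict: "time_s": time; "joint_positions": joint angles; "qvel": joint speeds; "tau": joint torques, N m; "position": TCP position; "tcp_rot": TCP orientation; "force": force on the tool from outside, world axes, zero at the start; "moment": the same for the moment, N m; "opening": opening from 0.0 (shut) to 1.0 (fully open).
Only numpy, scipy, OpenCV 4.12 (cv2) and the standard library are available. Lean on these libraries where they do the work, as an engineer would, in place of code of your own. Each camera call takes 0.05 s, during which the arm holds its last target.

## Working session

There is one attempt and no reset: what is moved stays moved. The work goes in short steps, Python scripts to look and compute and a tool call to move; the robot and the scene stay as the last step left them, time stands still between calls to the robot, and variables do not carry over. Pictures are saved under pics/ and viewed, and the job is handed in when it is done.

Besides the shell and the picture viewer there is one more tool, called after ">>>" by a JSON object that holds its "api" and its "payload", one argument or row to a line. carry_out: Moves the arm, as the interface text tells. Its arguments: {"type":"object","properties":{"grip":{"type":"array"},"slide":{"type":"array"},"twist":{"type":"array"}},"required":["grip","slide","twist"]}

```bash
mkdir -p pics; ls; python3 - <<'E'
from rig import bot
import cv2,pickle
s=bot.read_state(); print(s)
d={}
for n in ("side","top","wrist"):
    c=bot.capture(n); d[n]=c
    cv2.imwrite(f"pics/{n}0.png",cv2.cvtColor(c["color"],cv2.COLOR_RGB2BGR))
    print(n,{k:v for k,v in c.items() if k not in("color","depth")})
d["state"]=s
pickle.dump(d,open("cap0.pkl","wb"))
E
```

```text
pics
{'time_s': 0.0, 'joint_positions': array([-7.51416970e+01,  3.02779582e+01,  8.21567113e+01, -6.41955302e-04,
        6.76906778e+01, -1.02267796e+01]), 'qvel': array([ 0.10505215,  0.13424738, -0.09231895, -0.07412835,  0.05987964,
       -0.06331554]), 'tau': array([-1.30293383e-04, -4.40041959e+01, -1.76596624e+01,  6.34090765e-02,
        5.82580583e-02, -1.63943096e-04]), 'position': array([ 0.26481234, -0.56530546,  0.22158066]), 'tcp_rot': array([[ 9.05677512e-01,  4.23966884e-01, -5.71015089e-04],
       [ 4.23967100e-01, -9.05675128e-01,  2.11191213e-03],
       [ 3.78226640e-04, -2.15480293e-03, -9.99997607e-01]]), 'force': array([ 0.1832282 , -0.29677471,  1.75780563]), 'moment': array([-0.04260747,  0.001837  ,  0.04134827]), 'opening': 1.0009236048965842}
side {'fx': 481.1354537252136, 'fy': 481.1354537252136, 'cx': 255.2031267011566, 'cy': 197.1295466767396, 'position': array([-0.13075501,  0.67398638,  1.09510784]), 'rotation': array([[-0.75399264,  0.48234087, -0.44591745],
       [-0.65666461, -0.57096088,  0.49274259],
       [-0.01693153,  0.6643425 ,  0.74723649]])}
top {'fx': 490.79938441212397, 'fy': 490.79938441212397, 'cx': 263.6290637431556, 'cy': 195.75571006996378, 'position': array([0.44890417, 0.00395718, 1.32559051]), 'rotation': array([[-0.02917036,  0.99888662, -0.03707581],
       [-0.99949517, -0.02961513, -0.01150404],
       [-0.01258924,  0.03672151,  0.99924624]])}
wrist {'fx': 287.8426148360456, 'fy': 287.8426148360456, 'cx': 254.8925253452677, 'cy': 190.01415095583485, 'T_tool_cam': array([[-3.59943036e-04,  9.64917254e-01,  2.62553926e-01,
         7.13403480e-02],
       [ 9.99999427e-01,  8.26620505e-05,  1.06713617e-03,
         8.70489069e-04],
       [ 1.00799486e-03,  2.62554159e-01, -9.64916731e-01,
        -1.63216663e-01],
       [ 0.00000000e+00,  0.00000000e+00,  0.00000000e+00,
         1.00000000e+00]])}
```

View pics/top0.png

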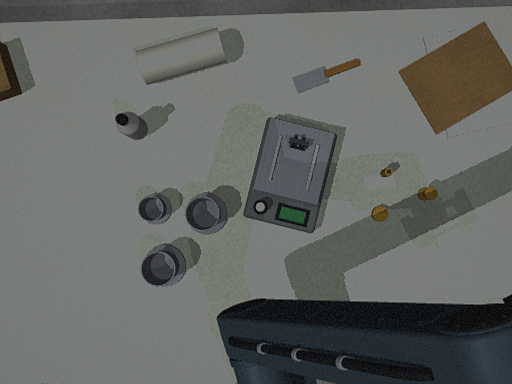

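View pics/side0.png

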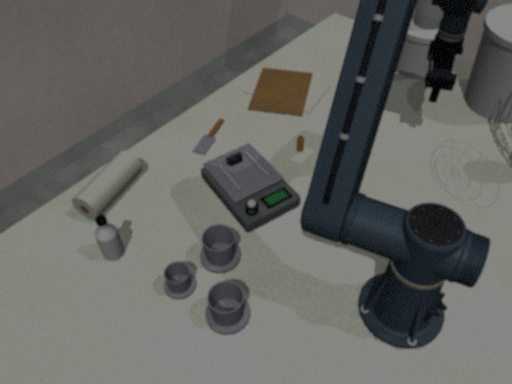

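View pics/wrist0.png

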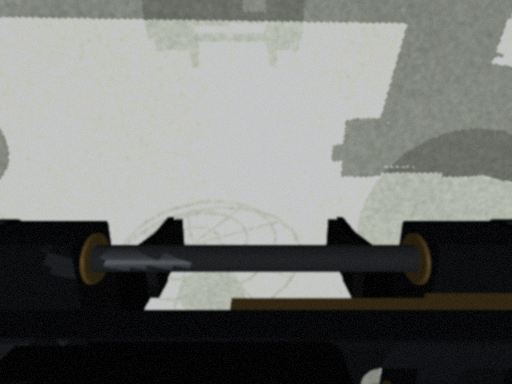

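The top view shows three bowls at (154,208), (206,213) and (163,265). The brass items are at (386,172), which is thin and probably the hex, (380,213), probably the puck, and (428,192), probably the spool. The scale is around (292,175) with its key at (261,206). I'll check these in a close crop.

```bash
cat > h.py <<'E'
import numpy as np,cv2,pickle
from rig import bot
def ray(c,u,v,s=None):
    d=np.array([(u-c["cx"])/c["fx"],-(v-c["cy"])/c["fy"],-1.0])
    if "T_tool_cam" in c:
        T=np.eye(4);T[:3,:3]=s["tcp_rot"];T[:3,3]=s["position"];M=T@c["T_tool_cam"]
        return M[:3,3],M[:3,:3]@d
    return np.array(c["position"]),np.array(c["rotation"])@d
def onz(c,u,v,z,s=None):
    o,d=ray(c,u,v,s); return o+d*(z-o[2])/d[2]
def cloud(c,s=None):
    h,w=c["depth"].shape;U,V=np.meshgrid(np.arange(w),np.arange(h))
    D=c["depth"];P=np.stack([(U-c["cx"])/c["fx"]*D,-(V-c["cy"])/c["fy"]*D,-D],-1)
    if "T_tool_cam" in c:
        T=np.eye(4);T[:3,:3]=s["tcp_rot"];T[:3,3]=s["position"];M=T@c["T_tool_cam"];R,t=M[:3,:3],M[:3,3]
    else: R,t=np.array(c["rotation"]),np.array(c["position"])
    W=P@R.T+t; W[D<=0]=np.nan
    return W
def proj(c,p,s=None):
    if "T_tool_cam" in c:
        T=np.eye(4);T[:3,:3]=s["tcp_rot"];T[:3,3]=s["position"];M=T@c["T_tool_cam"];R,t=M[:3,:3],M[:3,3]
    else: R,t=np.array(c["rotation"]),np.array(c["position"])
    q=R.T@(np.array(p)-t); return c["cx"]+c["fx"]*q[0]/-q[2], c["cy"]-c["fy"]*q[1]/-q[2]
E
python3 - <<'E'
from h import *
d=pickle.load(open("cap0.pkl","rb"));c=d["top"]
W=cloud(c)
im=cv2.cvtColor(c["color"],cv2.COLOR_RGB2BGR)
a=cv2.resize(im[95:295,125:225],None,fx=3,fy=3,interpolation=cv2.INTER_CUBIC)
b=cv2.resize(im[105:240,240:340],None,fx=3.5,fy=3.5,interpolation=cv2.INTER_CUBIC)[:600]
e=cv2.resize(im[150:230,360:450],None,fx=3,fy=3,interpolation=cv2.INTER_CUBIC)
H=600;out=np.zeros((H,800,3),np.uint8)
for x0,i in((0,a),(300,b)): out[:i.shape[0],x0:x0+i.shape[1]]=i[:, :800-x0]
cv2.imwrite("pics/crop1.png",out);cv2.imwrite("pics/crop2.png",cv2.resize(e,None,fx=2,fy=2))
s=d["side"];im=cv2.cvtColor(s["color"],cv2.COLOR_RGB2BGR)
cv2.imwrite("pics/crop3.png",cv2.resize(im[130:340,150:320],None,fx=2.8,fy=2.8,interpolation=cv2.INTER_CUBIC))
for u,v in((154,208),(206,213),(163,265),(386,172),(380,213),(428,192),(128,120),(261,206)):
    win=W[v-3:v+4,u-3:u+4].reshape(-1,3); print(u,v,np.nanmedian(win,0).round(3),np.nanmax(win[:,2]).round(3), onz(c,u,v,.05).round(3))
# brass mask
hsv=cv2.cvtColor(c["color"],cv2.COLOR_RGB2HSV)
m=((hsv[...,1]>110)&(hsv[...,0]<30)&(hsv[...,2]>60)).astype(np.uint8);m[:140]=0;m[:,:340]=0
n,l,st,ce=cv2.connectedComponentsWithStats(m)
for i in range(1,n):
    if st[i,4]>15: 
        z=W[l==i]; print(st[i],ce[i].round(1),np.nanpercentile(z[:,2],[10,50,90]).round(3),np.nanmean(z,0).round(4))
E
```

```text
154 208 [0.474 0.314 0.011] 0.018 [0.473 0.305 0.05 ]
206 213 [0.456 0.174 0.015] 0.024 [0.456 0.17  0.05 ]
163 265 [0.321 0.292 0.016] 0.02 [0.324 0.285 0.05 ]
386 172 [ 0.548 -0.299  0.056] 0.062 [ 0.549 -0.301  0.05 ]
380 213 [ 0.443 -0.288  0.02 ] 0.023 [ 0.443 -0.281  0.05 ]
428 192 [ 0.493 -0.403  0.064] 0.069 [ 0.493 -0.407  0.05 ]
128 120 [0.69  0.347 0.123] 0.153 [0.706 0.369 0.05 ]
261 206 [0.469 0.026 0.087] 0.092 [0.47  0.026 0.05 ]
[380 168  13   9  52] [386.7 172. ] [0.031 0.056 0.059] [ 0.5482 -0.3025  0.0494]
[418 187  19  13 177] [428.  192.9] [0.01  0.062 0.066] [ 0.491  -0.4077  0.0478]
[372 206  16  16 189] [379.8 213.3] [0.016 0.019 0.022] [ 0.4417 -0.2877  0.0191]
```

View pics/crop1.png

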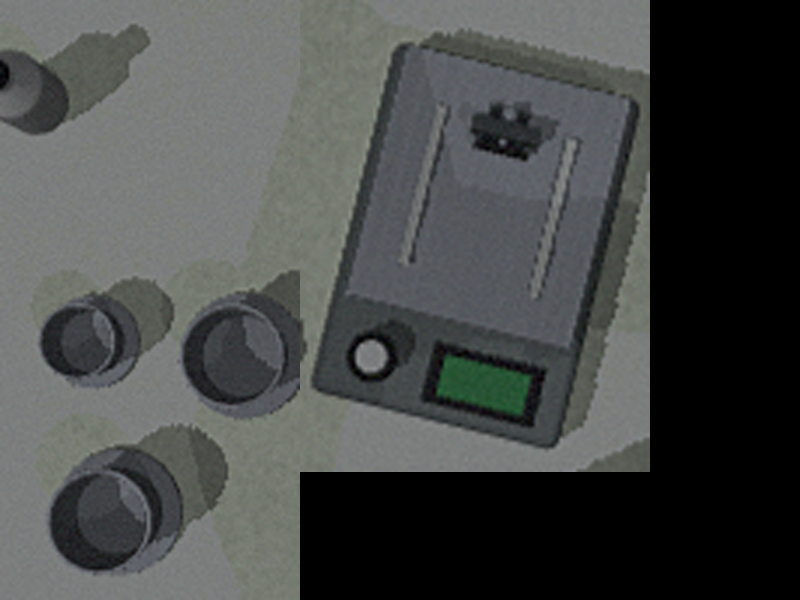

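View pics/crop2.png

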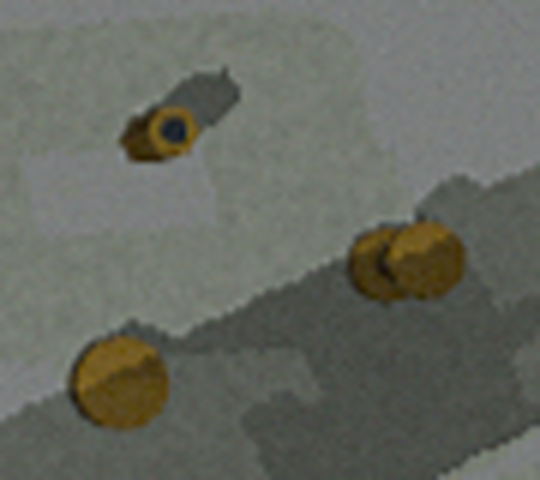

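View pics/crop3.png

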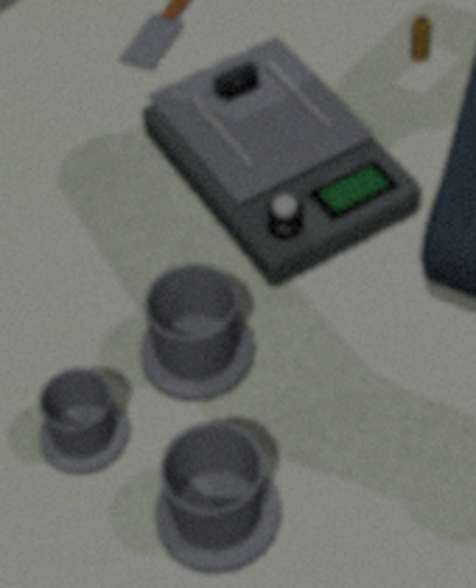

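The top crop shows the following:
- **Bowls:** the smallest is at (154,208). The ones at (206,213) and (163,265) are larger.
- **Brass:** the slim upright piece at (386,172) is the hex insert. The flat disc at (380,213) is the puck and the flanged piece at (428,192) is the spool.
- **Scale:** it is yawed about -13°, with the key at (261,206).

Next I'll move to a wrist view of the insert.

>>> {"api": "carry_out", "payload": {
  "grip": [1,1,1,1,1,1,1,1],
  "slide": [
    [40,-23,-4],
    [36,-29,-4],
    [32,-34,-4],
    [26,-38,-4],
    [26,-38,-4],
    [26,-38,-4],
    [26,-38,-4],
    [0,0,0]
  ],
  "twist": [
    [0,0,0.146],
    [0,0,0.146],
    [0,0,0.146],
    [0,0,0],
    [0,0,0],
    [0,0,0],
    [0,0,0],
    [0,0,0]
  ]
}}

```text
time_s: 0.95
position: [0.4544, -0.2929, 0.2477]
tcp_rot: [[1.0, -0.015, -0.001], [-0.015, -1.0, 0.004], [-0.001, -0.004, -1.0]]
force: [-1.2, -0.4, 1.0]
opening: 1.005
```

```bash
cat >> h.py <<'E'
def snap(name,tag):
    s=bot.read_state(); c=bot.capture(name); pickle.dump((s,c),open(f"{tag}.pkl","wb"))
    cv2.imwrite(f"pics/{tag}.png",cv2.cvtColor(c["color"],cv2.COLOR_RGB2BGR)); return s,c
def pst(s):
    R=s["tcp_rot"]; print("t",round(s["time_s"],2),"p",(s["position"]*1000).round(1),"psi",np.degrees(np.arctan2(R[1,0],R[0,0])).round(2),"z",R[:,2].round(3),"F",s["force"].round(2),"op",round(s["opening"],3),"j",s["joint_positions"].round(0))
def togo(s,p,psi=None):
    "tool-frame mm to world point p (m), and psi turn"
    R=s["tcp_rot"];print("togo",(R.T@(np.array(p)-s["position"])*1000).round(1),end=" ")
    if psi is not None:
        c=np.cos(np.radians(psi));q=np.sin(np.radians(psi));T=np.array([[c,q,0],[q,-c,0],[0,0,-1.]])
        print("twist",cv2.Rodrigues(R.T@T)[0].ravel().round(4),end="")
    print()
E
python3 - <<'E'
from h import *
s,c=snap("wrist","w1");pst(s)
E
```

```text
t 0.95 p [ 454.4 -292.9  247.7] psi -0.86 z [-0.001  0.004 -1.   ] F [-1.19 -0.37  0.98] op 1.005 j [-45.  22.  92.   0.  66.  46.]
```

View pics/w1.png

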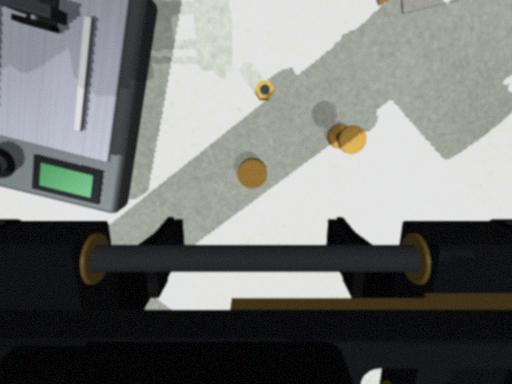

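```bash
python3 - <<'E'
from h import *
s,c=pickle.load(open("w1.pkl","rb"))
im=cv2.cvtColor(c["color"],cv2.COLOR_RGB2BGR)
cv2.imwrite("pics/w1c.png",cv2.resize(im[70:110,240:295],None,fx=14,fy=14,interpolation=cv2.INTER_CUBIC))
W=cloud(c,s)
m=((W[...,2]>.045)&(W[...,2]<.075)).astype(np.uint8);m[120:]=0;m[:,:230]=0;m[:,310:]=0
v,u=np.nonzero(m);print(len(u),u.mean(),v.mean(),W[v,u].mean(0))
hsv=cv2.cvtColor(c["color"],cv2.COLOR_RGB2HSV)
b=((hsv[...,1]>70)).astype(np.uint8);b[115:]=0;b[:,:245]=0;b[:,290:]=0;b[:70]=0
v,u=np.nonzero(b);print(len(u),u.mean(),v.mean())
print("onz .056",onz(c,265,89,.056,s), onz(c,u.mean(),v.mean(),.056,s))
E
```

```text
272 263.6360294117647 89.53676470588235 [ 0.55037241 -0.30441899  0.05731942]
232 264.3189655172414 89.79310344827586
onz .056 [ 0.55105381 -0.30605013  0.056     ] [ 0.55019108 -0.30525065  0.056     ]
```

View pics/w1c.png

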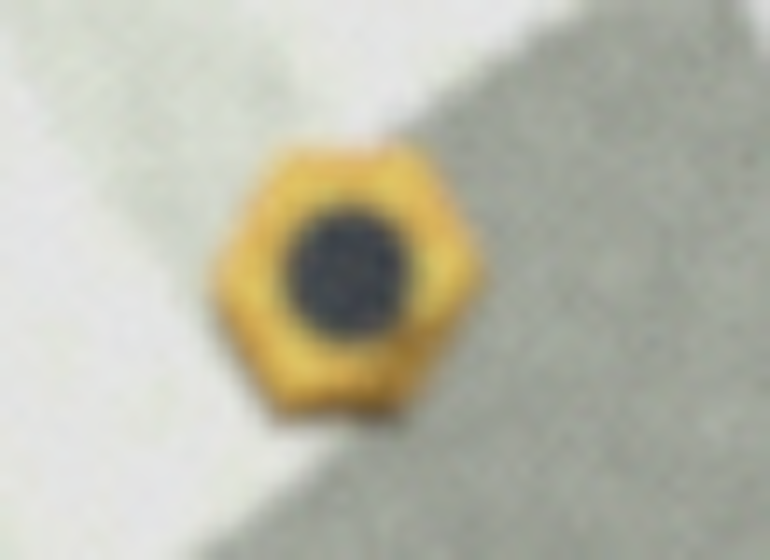

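The insert shows clearly at (265,89). Its flats are square to world x within a few degrees. Next I'll look at the scale.

>>> {"api": "carry_out", "payload": {
  "grip": [1,1,1,1,1,1,1,1],
  "slide": [
    [0,-46,-15],
    [0,-46,-15],
    [-5,-46,-15],
    [-10,-46,-15],
    [-10,-46,-15],
    [-10,-46,-15],
    [0,0,0],
    [0,0,0]
  ],
  "twist": [
    [0,0,0.0],
    [0,0,0.11],
    [0,0,0.11],
    [0,0,0],
    [0,0,0],
    [0,0,0],
    [0,0,0],
    [0,0,0]
  ]
}}

```text
time_s: 1.8
position: [0.4606, -0.0175, 0.3382]
tcp_rot: [[0.967, -0.254, -0.003], [-0.254, -0.967, -0.001], [-0.003, 0.001, -1.0]]
force: [0.6, -0.1, -0.2]
opening: 1.0
```

```bash
python3 - <<'E'
from h import *
s,c=snap("wrist","w2");pst(s)
E
```

```text
t 1.8 p [460.6 -17.5 338.2] psi -14.73 z [-0.003 -0.001 -1.   ] F [ 0.6  -0.08 -0.18] op 1.0 j [-16.  10.  95.  -0.  75.  89.]
```

View pics/w2.png

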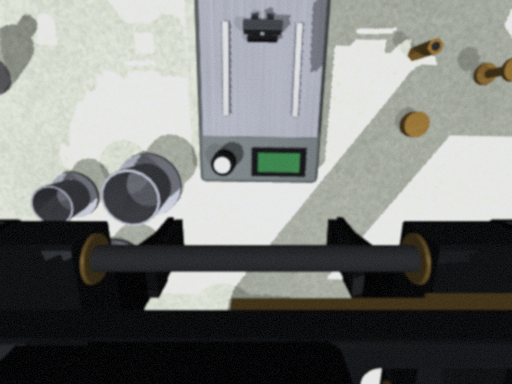

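```bash
python3 - <<'E'
from h import *
s,c=pickle.load(open("w2.pkl","rb"))
im=cv2.cvtColor(c["color"],cv2.COLOR_RGB2BGR)
cv2.imwrite("pics/w2c.png",cv2.resize(im[0:195,185:345],None,fx=3,fy=3,interpolation=cv2.INTER_CUBIC))
g=c["color"].min(2).astype(int)
print(g[60,215:310])
m=((g>225)).astype(np.uint8)
n,l,st,ce=cv2.connectedComponentsWithStats(m[:150,205:320])
for i in range(1,n):
    if st[i,4]>30: print(st[i],ce[i]+[205,0])
W=cloud(c,s)
print("key z",np.nanmedian(W[157:166,219:228,2]), "pan z",np.nanmedian(W[60:100,245:280,2]),"housing z",np.nanmedian(W[140:146,240:300,2]),"bench",np.nanmedian(W[120:160,340:380,2]))
E
```

```text
[173 170 175 177 173 169 161 172 200 217 218 220 203 168 124 118 148 168
 171 178 177 173 173 172 174 177 173 177 174 174 176 176 173 178 176 173
 174 172 173 172 179 175 178 174 176 176 179 177 173 174 175 179 181 176
 175 179 179 185 182 179 177 180 179 185 175 176 182 176 178 176 177 178
 176 175 176 177 173 164 155 158 189 217 220 222 212 177 158 160 173 177
 178 179 177 175 164]
key z 0.08736336675757977 pan z 0.07121816885979354 housing z 0.0533068484968183 bench 0.0012529289339107408
```

View pics/w2c.png

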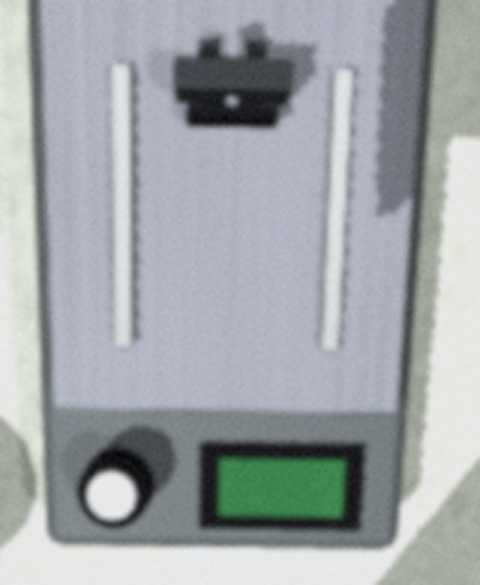

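```bash
python3 - <<'E'
from h import *
s,c=pickle.load(open("w2.pkl","rb"))
g=c["color"].min(2).astype(float)
pts={}
for name,(a,b) in {"L":(217,233),"R":(289,307)}.items():
    P=[];
    for v in range(22,115):
        w=np.clip(g[v,a:b]-192,0,None)
        if w.sum()>30: 
            u=(w*np.arange(a,b)).sum()/w.sum(); P.append(onz(c,u,v,.077,s)[:2])
    P=np.array(P); vx,vy,x0,y0=cv2.fitLine(P.astype(np.float32),cv2.DIST_HUBER,0,.01,.01).ravel()
    if vx<0: vx,vy=-vx,-vy
    pts[name]=P; print(name,np.degrees(np.arctan2(vy,vx)),P[0],P[-1],np.linalg.norm(P[0]-P[-1]),len(P))
    pts[name+"l"]=(np.array([x0,y0]),np.array([vx,vy]))
d=pts["Ll"][1]+pts["Rl"][1];d/=np.linalg.norm(d);n=np.array([-d[1],d[0]])
yl=n@pts["Ll"][0];yr=n@pts["Rl"][0];print("yaw",np.degrees(np.arctan2(d[1],d[0])),"sep",yl-yr)
x=[sorted(pts[k]@d) for k in "LR"];print([(q[0],q[-1]) for q in x])
xm=np.mean([(q[0]+q[-1])/2 for q in x]);dock=d*xm+n*(yl+yr)/2;print("dock",dock)
# top cam
d0=pickle.load(open("cap0.pkl","rb"))["top"]
print("proj dock in top",proj(d0,[*dock,.07]))
def S(x,y,z): 
    o=dock-d*.03; p=o+d*x+n*y; return [*p,z]
for nm,p in {"key":S(-.1,.055,.087),"dispside":S(-.135,-.095,.052),"l":S(-.135,.095,.052),"pan front mid":S(-.06,0,.07)}.items(): print(nm,np.array(p).round(4),"top",np.round(proj(d0,p),1),"wrist",np.round(proj(c,p,s),1))
# pad front: black block front lower edge in crop (232,125)/3
for z in (.073,.087): print("pad", [(onz(c,185+232/3,v/3,z,s)[:2]-dock)@d for v in (103,125)])
E
```

```text
L -15.820442 [ 0.64939284 -0.02682905] [0.53663935 0.00492878] 0.11714055247519115 93
R -15.740856 [ 0.62205641 -0.12152006] [ 0.51156682 -0.09030501] 0.11481432458080346 91
yaw -15.780649 sep 0.09820503
[(np.float64(0.5150729457715268), np.float64(0.6322134536839537)), (np.float64(0.5168447333912418), np.float64(0.6316590583049381))]
dock [ 0.57986027 -0.05862094]
proj dock in top (np.float64(292.6897188538991), np.float64(162.00729267715616))
key [0.4697 0.0297 0.087 ] top [259.4 205.8] wrist [221.3 164.5]
dispside [ 0.3952 -0.1052  0.052 ] top [312.6 233.3] wrist [317.3 183.7]
l [0.4469 0.0777 0.052 ] top [241.4 215.4] wrist [199.1 181.6]
pan front mid [ 0.4933 -0.0341  0.07  ] top [284.2 196. ] wrist [259.5 136.3]
pad [np.float64(0.045446379773512346), np.float64(0.036504504442124365)]
pad [np.float64(0.04221013867256837), np.float64(0.03356062158230669)]
```

```bash
python3 - <<'E'
from h import *
c=pickle.load(open("cap0.pkl","rb"))["top"]
W=cloud(c)
for nm,(u0,u1,v0,v1) in {"small":(135,178,188,228),"med":(182,232,190,240),"big":(135,190,240,292)}.items():
    w=W[v0:v1,u0:u1].reshape(-1,3); zt=np.nanpercentile(w[:,2],99.5)
    q=w[w[:,2]>zt-.012]; (cx,cy),r=cv2.minEnclosingCircle(q[:,:2].astype(np.float32)); print(nm,"ztop",zt.round(4),"c",cx,cy,"d",2*r)
    q=w[(w[:,2]>.004)&(w[:,2]<.014)]; (cx,cy),r=cv2.minEnclosingCircle(q[:,:2].astype(np.float32)); print("  foot",cx,cy,2*r)
s=bot.read_state();pst(s); togo(s,[.36,.27,.25],32)
E
```

```text
small ztop 0.0686 c 0.47254297137260437 0.3118445873260498 d 0.06662523001432419
  foot 0.4787736237049103 0.3102148473262787 0.1492527276277542
med ztop 0.091 c 0.4561852812767029 0.17547066509723663 d 0.08970609307289124
  foot 0.45221954584121704 0.1759294867515564 0.18173246085643768
big ztop 0.0901 c 0.32082220911979675 0.2909452021121979 d 0.08984313160181046
  foot 0.31883785128593445 0.29773449897766113 0.20032404363155365
t 1.85 p [460.6 -17.7 338.1] psi -14.8 z [-0.003  0.    -1.   ] F [-0.35  0.64  0.22] op 1.005 j [-16.  10.  95.  -0.  75.  89.]
togo [-170.4 -252.5   88.5] twist [-7.000e-04  3.400e-03 -8.167e-01]
```

The wrist view of the scale fits well: rail separation is 98.2 mm, yaw is -15.8°, the dock is at (0.580,-0.059), and the pad front is about 36 mm behind the dock. The small bowl is confirmed, with a 66.6 mm rim. Next I'll move to a viewing pose near it.

>>> {"api": "carry_out", "payload": {
  "grip": [1,1,1,1,1,1,1,1,1],
  "slide": [
    [-17,-35,17],
    [-12,-37,17],
    [-6,-38,17],
    [0,-39,17],
    [6,-38,17],
    [11,-37,17],
    [17,-35,17],
    [0,0,0],
    [0,0,0]
  ],
  "twist": [
    [0,0,-0.149],
    [0,0,-0.149],
    [0,0,-0.149],
    [0,0,-0.149],
    [0,0,-0.149],
    [0,0,-0.149],
    [0,0,-0.149],
    [0,0,0],
    [0,0,0]
  ]
}}

```text
time_s: 2.75
position: [0.4146, 0.2367, 0.2082]
tcp_rot: [[0.704, 0.71, -0.006], [0.71, -0.704, -0.01], [-0.012, 0.002, -1.0]]
force: [0.6, -0.5, -0.1]
opening: 1.0
```

```bash
python3 - <<'E'
from h import *
s,c=snap("wrist","w3");pst(s)
W=cloud(c,s)
w=W[:215].reshape(-1,3); w=w[np.hypot(w[:,0]-.4725,w[:,1]-.312)<.055]
zt=np.nanpercentile(w[:,2],99.5); q=w[w[:,2]>zt-.008]; print(zt,cv2.minEnclosingCircle(q[:,:2].astype(np.float32)),len(q))
E
```

```text
t 2.75 p [414.6 236.7 208.2] psi 45.26 z [-0.006 -0.01  -1.   ] F [ 0.6  -0.52 -0.11] op 1.0 j [ 17.  20. 103.  -1.  57.  62.]
0.06712008542120562 ((0.4719166159629822, 0.31234005093574524), 0.033375099301338196) 826
```

View pics/w3.png

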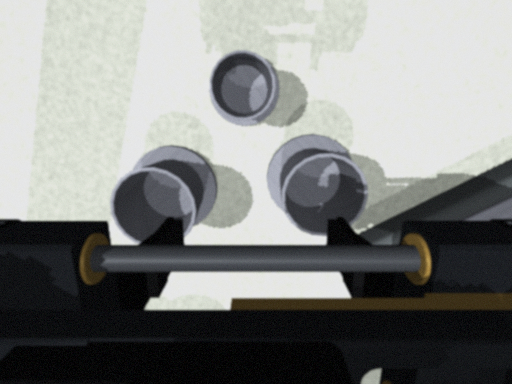

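Three bowls are in view. The smallest is at (243,88), centred at (0.472,0.312). I'll move above it and come partway down.

>>> {"api": "carry_out", "payload": {
  "grip": [1,1,1,1,1],
  "slide": [
    [45,-6,15],
    [45,-6,15],
    [4,-1,48],
    [0,0,25],
    [0,0,0]
  ],
  "twist": [
    [0,0,0],
    [0,0,0],
    [0,0,0],
    [0,0,0],
    [0,0,0]
  ]
}}

```text
time_s: 3.3
position: [0.4833, 0.304, 0.1043]
tcp_rot: [[0.72, 0.694, 0.004], [0.694, -0.72, -0.008], [-0.002, 0.009, -1.0]]
force: [-0.5, -0.2, 0.8]
opening: 0.997
```

```bash
python3 - <<'E'
from h import *
s=bot.read_state();pst(s);togo(s,[.472,.3122,.032],45)
E
```

```text
t 3.3 p [483.3 304.  104.3] psi 43.95 z [ 0.004 -0.008 -1.   ] F [-0.53 -0.24  0.8 ] op 0.997 j [21. 35. 96. -1. 49. 68.]
togo [ -2.3 -14.4  72.2] twist [ 0.0086  0.0026 -0.0182]
```

>>> {"api": "carry_out", "payload": {
  "grip": [1,1,1],
  "slide": [
    [-2,-14,10],
    [0,0,10],
    [0,0,0]
  ],
  "twist": [
    [0.009,0.003,-0.018],
    [0,0,0],
    [0,0,0]
  ]
}}

```text
time_s: 3.6
position: [0.4742, 0.3103, 0.0856]
tcp_rot: [[0.711, 0.703, 0.003], [0.703, -0.711, 0.002], [0.004, 0.0, -1.0]]
force: [-0.4, 0.5, 0.8]
opening: 0.997
```

```bash
python3 - <<'E'
from h import *
s=bot.read_state();pst(s);togo(s,[.472,.3122,.032],45)
E
```

```text
t 3.6 p [474.2 310.3  85.6] psi 44.69 z [ 0.003  0.002 -1.   ] F [-0.38  0.48  0.79] op 0.997 j [22. 37. 97.  0. 46. 67.]
togo [-0.5 -2.9 53.6] twist [ 0.0004 -0.0035 -0.0054]
```

>>> {"api": "carry_out", "payload": {
  "grip": [1,1,1,1,-1,-1,-1,-1,-1,-1],
  "slide": [
    [0,-3,20],
    [0,0,20],
    [0,0,14],
    [0,0,0],
    [0,0,0],
    [0,0,0],
    [0,0,0],
    [0,0,0],
    [0,0,0],
    [0,0,0]
  ],
  "twist": [
    [0,0,0],
    [0,0,0],
    [0,0,0],
    [0,0,0],
    [0,0,0],
    [0,0,0],
    [0,0,0],
    [0,0,0],
    [0,0,0],
    [0,0,0]
  ]
}}

```text
time_s: 4.6
position: [0.4768, 0.3141, 0.0377]
tcp_rot: [[0.711, 0.703, 0.016], [0.703, -0.711, 0.007], [0.016, 0.006, -1.0]]
force: [-1.6, -0.2, -2.4]
opening: 0.74
```

```bash
python3 - <<'E'
from h import *
s=bot.read_state();pst(s);togo(s,[.472,.3122,.032],45)
E
```

```text
t 4.6 p [476.8 314.1  37.7] psi 44.66 z [ 0.016  0.007 -1.   ] F [-1.55 -0.21 -2.35] op 0.74 j [22. 41. 98.  0. 39. 67.]
togo [-4.8 -2.1  5.6] twist [ 0.0059 -0.0164 -0.0059]
```

>>> {"api": "carry_out", "payload": {
  "grip": [-1,-1,-1,-1,-1,-1],
  "slide": [
    [0,0,-15],
    [0,0,-40],
    [0,0,-45],
    [0,0,-45],
    [0,0,-20],
    [0,0,0]
  ],
  "twist": [
    [0.006,-0.016,0],
    [0,0,0],
    [0,0,0],
    [0,0,0],
    [0,0,0],
    [0,0,0]
  ]
}}

```text
time_s: 5.2
position: [0.4747, 0.3129, 0.2051]
tcp_rot: [[0.711, 0.703, -0.009], [0.703, -0.711, -0.004], [-0.009, -0.004, -1.0]]
force: [0.7, 0.5, -2.9]
opening: 0.736
```

```bash
python3 - <<'E'
from h import *
s,c=snap("wrist","w4");pst(s)
s2,c2=snap("side","s4")
import numpy as np
o=np.array([.5799,-.0586]);a=np.radians(-15.8);d=np.array([np.cos(a),np.sin(a)])
togo(s,[*(o-d*.022),.2],-15.8)
E
```

```text
t 5.2 p [474.7 312.9 205.1] psi 44.65 z [-0.009 -0.004 -1.   ] F [ 0.67  0.45 -2.93] op 0.736 j [22. 27. 91.  0. 62. 67.]
togo [-197.   319.1    5.7] twist [0.0013 0.0098 1.0551]
```

View pics/w4.png

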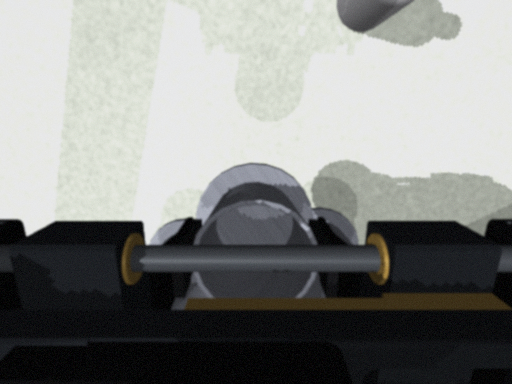

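View pics/s4.png

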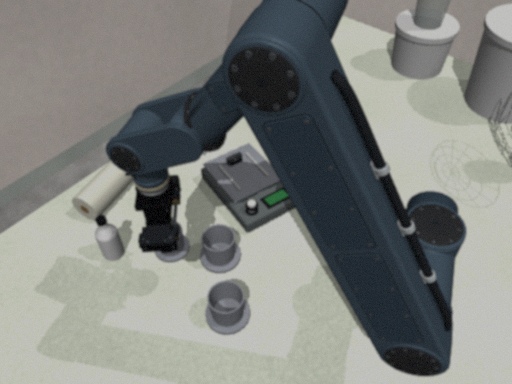

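```bash
cat >> h.py <<'E'
def bowlintool(c,tz,cols=range(212,298),v0=135,thr=195):
    "fit foot front arc -> bowl centre in tool frame; radius fixed 42"
    from scipy.optimize import least_squares
    g=cv2.GaussianBlur(c["color"].min(2),(3,3),0).astype(float);M=c["T_tool_cam"];P=[]
    for u in cols:
        v=v0
        while v<215 and g[v,u]>thr: v+=1
        if v==v0 or v>=214: continue
        f=(g[v-1,u]-thr)/(g[v-1,u]-g[v,u]+1e-6); vv=v-1+f
        d=M[:3,:3]@np.array([(u-c["cx"])/c["fx"],-(vv-c["cy"])/c["fy"],-1]);o=M[:3,3]
        P.append((o+d*(tz-o[2])/d[2])[:2])
    P=np.array(P)*1000
    r=least_squares(lambda q:np.hypot(P[:,0]-q[0],P[:,1]-q[1])-42,[0,0],loss="soft_l1")
    return r.x,np.sqrt(np.mean(r.fun**2)),len(P)
E
python3 - <<'E'
from h import *
s,c=pickle.load(open("w4.pkl","rb"))
print(c["color"].min(2)[150:185,252])
for t in (.028,.0297,.0315):
  for th in (180,205): print(t,th,bowlintool(c,t,thr=th))
E
```

```text
[230 231 231 230 231 230 229 231 231 230 230 217 178 125 121 145 148 152
 149 150 155 150 155 153 154 147 152 150 148 147 141 126  92  68  54]
0.028 180 (array([-3.69090751,  0.15885036]), np.float64(0.260150005135497), 86)
0.028 205 (array([-3.11343136,  0.1603923 ]), np.float64(0.18875612995957464), 86)
0.0297 180 (array([-3.95014807,  0.15512599]), np.float64(0.23192933764182339), 86)
0.0297 205 (array([-3.36689046,  0.15670254]), np.float64(0.1654872862847918), 86)
0.0315 180 (array([-4.22367996,  0.15084754]), np.float64(0.20291819619080645), 86)
0.0315 205 (array([-3.63440725,  0.15234526]), np.float64(0.144619625176018), 86)
```

The bowl is lifted (about 3.5 N), and its centre sits at (-3.7, 0.2) mm in the tool frame. I'll carry it over the scale.

>>> {"api": "carry_out", "payload": {
  "grip": [-1,-1,-1,-1,-1,-1,-1,-1,-1,-1],
  "slide": [
    [-24,40,0],
    [-19,43,0],
    [-13,45,0],
    [-7,47,0],
    [-1,47,0],
    [6,47,0],
    [12,46,0],
    [18,44,0],
    [0,0,0],
    [0,0,0]
  ],
  "twist": [
    [0,0,0.132],
    [0,0,0.132],
    [0,0,0.132],
    [0,0,0.132],
    [0,0,0.132],
    [0,0,0.132],
    [0,0,0.132],
    [0,0,0.132],
    [0,0,0],
    [0,0,0]
  ]
}}

```text
time_s: 6.3
position: [0.5452, -0.0684, 0.1766]
tcp_rot: [[0.949, -0.311, -0.057], [-0.312, -0.95, -0.001], [-0.054, 0.019, -0.998]]
force: [-1.3, 0.9, -3.2]
opening: 0.731
```

```bash
python3 - <<'E'
from h import *
s=bot.read_state();pst(s);togo(s,[.5642,-.0542,.15],-15.8)
E
```

```text
t 6.3 p [545.2 -68.4 176.6] psi -18.18 z [-0.057 -0.001 -0.998] F [-1.31  0.91 -3.16] op 0.731 j [-18.  29.  93.  -1.  61.  91.]
togo [ 15.  -19.9  25.4] twist [ 0.0178  0.0541 -0.041 ]
```

>>> {"api": "carry_out", "payload": {
  "grip": [-1,-1,-1,-1],
  "slide": [
    [8,-10,4],
    [7,-10,0],
    [0,0,0],
    [0,0,0]
  ],
  "twist": [
    [0.018,0.054,-0.041],
    [0,0,0],
    [0,0,0],
    [0,0,0]
  ]
}}

```text
time_s: 6.7
position: [0.5617, -0.0496, 0.1665]
tcp_rot: [[0.963, -0.268, -0.012], [-0.268, -0.963, 0.004], [-0.013, -0.0, -1.0]]
force: [-0.4, -0.2, -3.3]
opening: 0.736
```

```bash
python3 - <<'E'
from h import *
s=bot.read_state();pst(s);togo(s,[.5642,-.0542,.13],-15.8)
E
```

```text
t 6.7 p [561.7 -49.6 166.5] psi -15.56 z [-0.012  0.004 -1.   ] F [-0.41 -0.21 -3.3 ] op 0.736 j [-16.  30.  94.   0.  57.  89.]
togo [ 4.1  3.8 36.4] twist [-0.0002  0.0127  0.0042]
```

>>> {"api": "carry_out", "payload": {
  "grip": [-1,-1,-1,-1],
  "slide": [
    [4,4,15],
    [0,0,15],
    [0,0,0],
    [0,0,0]
  ],
  "twist": [
    [0,0.013,0.004],
    [0,0,0],
    [0,0,0],
    [0,0,0]
  ]
}}

```text
time_s: 7.1
position: [0.565, -0.0521, 0.1365]
tcp_rot: [[0.963, -0.268, -0.0], [-0.268, -0.963, -0.001], [0.0, 0.001, -1.0]]
force: [-0.2, 0.7, -3.4]
opening: 0.735
```

```bash
python3 - <<'E'
from h import *
s,c=snap("wrist","w5");pst(s);togo(s,[.5642,-.0542,.13],-15.8)
im=cv2.cvtColor(c["color"],cv2.COLOR_RGB2BGR)
cv2.imwrite("pics/w5c.png",cv2.resize(im[30:240,120:390],None,fx=2.8,fy=2.8,interpolation=cv2.INTER_CUBIC))
E
```

```text
t 7.1 p [565.  -52.1 136.5] psi -15.53 z [-0.    -0.001 -1.   ] F [-0.2   0.7  -3.42] op 0.735 j [-17.  32.  95.  -0.  53.  89.]
togo [-0.2  2.2  6.5] twist [ 0.0009 -0.0002  0.0047]
```

View pics/w5c.png

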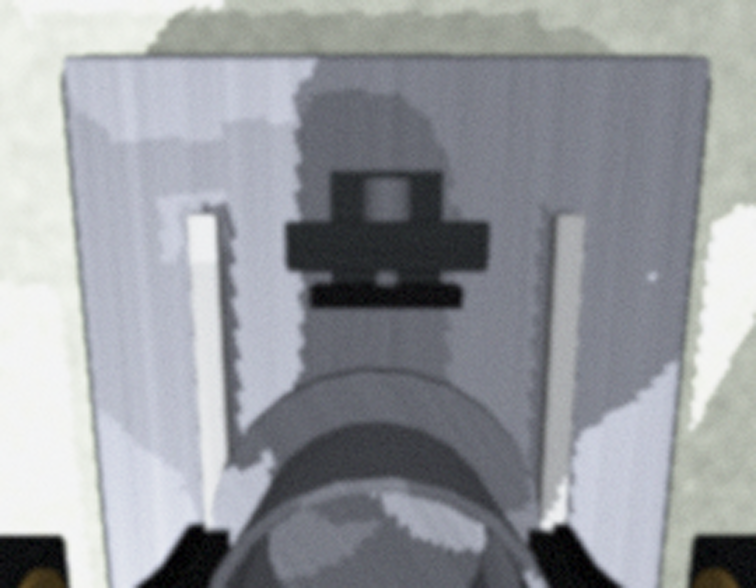

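```bash
python3 - <<'E'
from h import *
s,c=pickle.load(open("w5.pkl","rb"))
g=c["color"].min(2).astype(float)
for v in (115,140,165,185): print(v,g[v,184:206].astype(int),g[v,308:332].astype(int))
M=c["T_tool_cam"]
def tool(u,v,z):
    return s["tcp_rot"].T@(onz(c,u,v,z,s)-s["position"])*1000
# gradient edges
gb=cv2.GaussianBlur(g,(1,5),0)
import numpy as np
o=[]
for nm,(a,b,sg) in {"Linner":(190,208,-1),"Rinner":(308,328,1)}.items():
    P=[]
    for v in range(112,190):
        d=np.diff(gb[v,a:b])*sg; k=int(np.argmax(d)); 
        if 0<k<len(d)-1:
            den=d[k-1]-2*d[k]+d[k+1]; off=.5*(d[k-1]-d[k+1])/den if den else 0
            P.append(tool(a+k+.5+off,v,.077)[:2])
    P=np.array(P,np.float32); vx,vy,x0,y0=cv2.fitLine(P,cv2.DIST_HUBER,0,.01,.01).ravel()
    print(nm,"y at x=0",y0-vy/vx*x0,"angle deg",np.degrees(np.arctan(vy/vx)),len(P), "resid",np.abs((P[:,1]-y0)-(P[:,0]-x0)*vy/vx).mean())
print("pad", [tool(120+386/2.8,30+v/2.8,z).round(1) for v,z in ((284,.087),(306,.073))])
print(bowlintool(c,.0297,cols=range(230,290),v0=150,thr=100))
print(g[155:175,258].astype(int))
E
```

```text
115 [198 191 185 209 231 237 238 238 237 239 238 235 220 165 117 110 116 127
 135 152 172 180] [123 128 127 122 112 108 105  96  85  86 112 152 164 170 169 174 176 167
 169 162 148 135 133 131]
140 [182 182 182 185 198 214 221 224 224 225 222 222 221 203 161 107  90 101
 110 135 172 184] [130 134 131 127 119 105  92  85  93 126 154 167 165 172 175 172 170 164
 152 138 133 131 127 123]
165 [188 189 186 184 178 181 198 222 227 226 227 223 226 221 209 176 119  92
  93  98 115 142] [129 121 110 104 100  88  92 114 148 164 172 172 167 171 169 167 161 138
 125 129 126 130 126 134]
185 [188 190 192 189 184 187 191 206 223 229 228 228 227 226 222 218 176 123
  97  94 100 106] [128 119 106 101  89  88 114 149 167 168 169 170 166 169 166 154 141 131
 142 167 192 201 202 201]
Linner y at x=0 -42.85706 angle deg 0.12780789 78 resid 0.033114307
Rinner y at x=0 48.028973 angle deg 0.11433956 78 resid 0.040204804
pad [array([58. ,  2.8, 49.6]), array([51.1,  3. , 63.6])]
(array([ 0.49640074, -4.51229192]), np.float64(1.6845869593358314), 48)
[101  99 100 104 103  99  86  80  86  98 100  98  94  98 104 100 103 104
 104  99]
```

Bowl and rails are in view, with rail inner edges near crop x=217/550 and the pad at crop y≈306. The channel centre is at tool y=+2.6 and the bowl is at +0.2, so I'll shift by 2.4 mm. The pad front is at tool x≈51, about 13 mm ahead of the foot. Then I'll lower it.

>>> {"api": "carry_out", "payload": {
  "grip": [-1,-1,-1,-1,-1],
  "slide": [
    [0,2.4,6],
    [0,0,6],
    [0,0,6],
    [0,0,0],
    [0,0,0]
  ],
  "twist": [
    [0,0,0.002],
    [0,0,0],
    [0,0,0],
    [0,0,0],
    [0,0,0]
  ]
}}

```text
time_s: 7.65
position: [0.5652, -0.0548, 0.1189]
tcp_rot: [[0.963, -0.27, 0.003], [-0.27, -0.963, -0.002], [0.003, 0.001, -1.0]]
force: [0.1, 0.6, -2.8]
opening: 0.732
```

```bash
cat > meas.py <<'E'
from h import *
import sys
def rails(c,s,rows=range(112,190),wl=None,wr=None,ofs=0):
    g=c["color"].min(2).astype(float);gb=cv2.GaussianBlur(g,(1,5),0);R=[]
    for nm,sg in (("L",-1),("R",1)):
        P=[]
        for v in rows:
            # predicted inner-edge pixel from previous estimate
            yw=wl if nm=="L" else wr
            a=int(yw(v))-9;b=a+19
            d=np.diff(gb[v,a:b])*sg;k=int(np.argmax(d))
            if 0<k<len(d)-1:
                den=d[k-1]-2*d[k]+d[k+1];off=.5*(d[k-1]-d[k+1])/den if den else 0
                P.append((s["tcp_rot"].T@(onz(c,a+k+.5+off,v,.077,s)-s["position"])*1000)[:2])
        P=np.array(P,np.float32);vx,vy,x0,y0=cv2.fitLine(P,cv2.DIST_HUBER,0,.01,.01).ravel()
        R.append((y0-vy/vx*x0,np.degrees(np.arctan(vy/vx))))
    return R
E
python3 - <<'E'
from meas import *
s,c=snap("wrist","w6");pst(s);togo(s,[.5642,-.0542,.108],-15.8)
im=cv2.cvtColor(c["color"],cv2.COLOR_RGB2BGR)
cv2.imwrite("pics/w6c.png",cv2.resize(im[30:240,120:390],None,fx=2.8,fy=2.8,interpolation=cv2.INTER_CUBIC))
E
```

```text
t 7.65 p [565.2 -54.8 118.9] psi -15.65 z [ 0.003 -0.002 -1.   ] F [ 0.1   0.58 -2.83] op 0.732 j [-17.  34.  96.  -0.  50.  89.]
togo [-1.1 -0.3 10.9] twist [ 0.0011 -0.003   0.0027]
```

View pics/w6c.png

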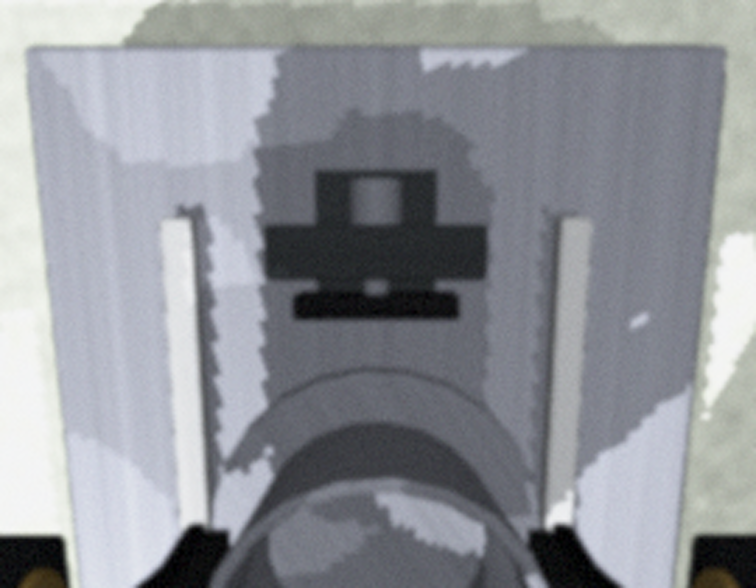

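>>> {"api": "carry_out", "payload": {
  "grip": [-1,-1,-1,-1],
  "slide": [
    [0,0,3],
    [0,0,3],
    [0,0,2],
    [0,0,0]
  ],
  "twist": [
    [0,-0.003,0.003],
    [0,0,0],
    [0,0,0],
    [0,0,0]
  ]
}}

```text
time_s: 8.1
position: [0.5654, -0.0549, 0.1106]
tcp_rot: [[0.962, -0.273, 0.0], [-0.273, -0.962, -0.001], [0.0, 0.001, -1.0]]
force: [0.1, 0.3, -3.5]
opening: 0.731
```

```bash
python3 - <<'E'
from h import *
s=bot.read_state();pst(s);togo(s,[.5642,-.0542,.108],-15.8)
E
```

```text
t 8.1 p [565.4 -54.9 110.6] psi -15.84 z [ 0.    -0.001 -1.   ] F [ 0.15  0.34 -3.48] op 0.731 j [-17.  35.  96.  -0.  49.  89.]
togo [-1.4 -0.4  2.6] twist [ 0.0011 -0.0004 -0.0006]
```

>>> {"api": "carry_out", "payload": {
  "grip": [-1,-1,-1],
  "slide": [
    [0,0,1.5],
    [0,0,1],
    [0,0,0]
  ],
  "twist": [
    [0,0,0],
    [0,0,0],
    [0,0,0]
  ]
}}

```text
time_s: 8.4
position: [0.5656, -0.0549, 0.1079]
tcp_rot: [[0.962, -0.273, 0.0], [-0.273, -0.962, -0.001], [0.001, 0.001, -1.0]]
force: [-0.1, 0.2, -1.8]
opening: 0.737
```

>>> {"api": "carry_out", "payload": {
  "grip": [-1,-1],
  "slide": [
    [0,0,0.7],
    [0,0,0]
  ],
  "twist": [
    [0,0,0],
    [0,0,0]
  ]
}}

```text
time_s: 8.6
position: [0.5658, -0.055, 0.1076]
tcp_rot: [[0.962, -0.273, 0.001], [-0.273, -0.962, -0.002], [0.001, 0.001, -1.0]]
force: [0.7, 0.4, -1.1]
opening: 0.734
```

```bash
python3 - <<'E'
from h import *
s=bot.read_state();pst(s);print(s["moment"].round(3))
E
```

```text
t 8.6 p [565.8 -55.  107.6] psi -15.83 z [ 0.001 -0.002 -1.   ] F [ 0.73  0.4  -1.12] op 0.734 j [-17.  35.  96.  -0.  49.  89.]
[0.033 0.132 0.001]
```

>>> {"api": "carry_out", "payload": {
  "grip": [-1,-1,-1,-1,-1],
  "slide": [
    [2.5,0,0],
    [2.5,0,0],
    [2.5,0,0],
    [2,0,0],
    [0,0,0]
  ],
  "twist": [
    [0,0,0],
    [0,0,0],
    [0,0,0],
    [0,0,0],
    [0,0,0]
  ]
}}

```text
time_s: 9.1
position: [0.5756, -0.0578, 0.1077]
tcp_rot: [[0.962, -0.273, 0.001], [-0.273, -0.962, -0.001], [0.001, 0.001, -1.0]]
force: [0.0, -0.4, -1.9]
opening: 0.735
```

```bash
python3 - <<'E'
from h import *
s=bot.read_state();pst(s);print(s["moment"].round(3));R=s["tcp_rot"];print("Ftool",R.T@s["force"], "along",(s["position"][0]-.5658)*.962+(s["position"][1]+.055)*-.273)
E
```

```text
t 9.1 p [575.6 -57.8 107.7] psi -15.84 z [ 0.001 -0.001 -1.   ] F [ 0.   -0.36 -1.88] op 0.735 j [-17.  36.  95.  -0.  50.  89.]
[-0.013  0.075  0.005]
Ftool [0.09997092 0.34429313 1.8850042 ] along 0.010144437576078573
```

10.1 mm done, with no contact force yet. I'll go on in small steps.

>>> {"api": "carry_out", "payload": {
  "grip": [-1,-1,-1,-1],
  "slide": [
    [1,0,0],
    [1,0,0],
    [0.7,0,0],
    [0,0,0]
  ],
  "twist": [
    [0,0,0],
    [0,0,0],
    [0,0,0],
    [0,0,0]
  ]
}}

```text
time_s: 9.5
position: [0.5779, -0.0585, 0.1076]
tcp_rot: [[0.962, -0.273, -0.001], [-0.273, -0.962, -0.001], [-0.0, 0.001, -1.0]]
force: [-0.1, 0.7, -1.9]
opening: 0.731
```

```bash
cat > fp.py <<'E'
from h import *
s=bot.read_state();pst(s);print(s["moment"].round(3));R=s["tcp_rot"];print("Ftool",(R.T@s["force"]).round(2), "along",(s["position"][0]-.5658)*.962+(s["position"][1]+.055)*-.273)
E
python3 fp.py
```

```text
t 9.5 p [577.9 -58.5 107.6] psi -15.83 z [-0.001 -0.001 -1.   ] F [-0.11  0.69 -1.87] op 0.731 j [-17.  36.  94.  -0.  50.  89.]
[ 0.056  0.134 -0.015]
Ftool [-0.29 -0.64  1.87] along 0.012610273472205736
```

>>> {"api": "carry_out", "payload": {
  "grip": [-1,-1,-1],
  "slide": [
    [1,0,0],
    [0.7,0,0],
    [0,0,0]
  ],
  "twist": [
    [0,0,0],
    [0,0,0],
    [0,0,0]
  ]
}}

```text
time_s: 9.8
position: [0.5793, -0.0588, 0.1076]
tcp_rot: [[0.962, -0.273, -0.001], [-0.273, -0.962, -0.001], [-0.001, 0.001, -1.0]]
force: [-0.5, 0.3, -1.9]
opening: 0.735
```

```bash
python3 fp.py; python3 - <<'E'
from h import *
s,c=snap("wrist","w7")
im=cv2.cvtColor(c["color"],cv2.COLOR_RGB2BGR)
cv2.imwrite("pics/w7c.png",cv2.resize(im[30:240,120:390],None,fx=2.8,fy=2.8,interpolation=cv2.INTER_CUBIC))
E
```

```text
t 9.8 p [579.3 -58.8 107.6] psi -15.83 z [-0.001 -0.001 -1.   ] F [-0.55  0.29 -1.85] op 0.735 j [-17.  36.  94.  -0.  50.  89.]
[-0.007  0.169 -0.075]
Ftool [-0.61 -0.14  1.86] along 0.01403107054173046
```

View pics/w7c.png

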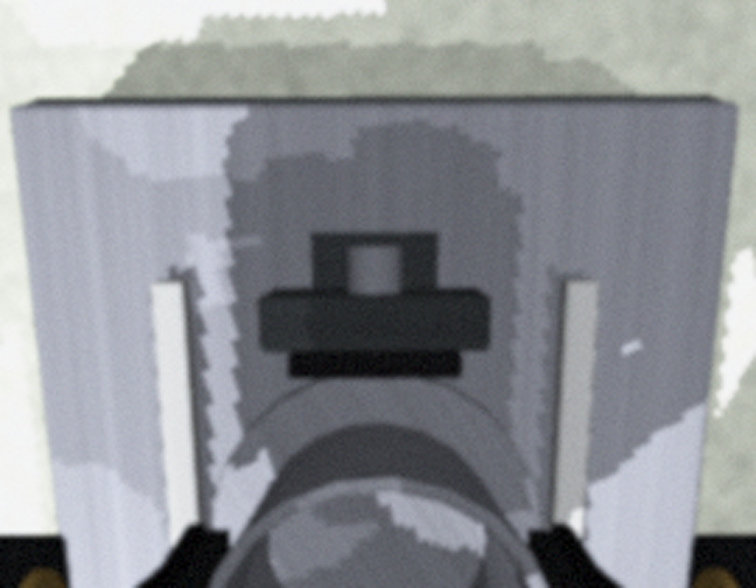

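The pad is now close against the stop and the force is still tiny. I'll keep pushing in small steps until the force rises.

>>> {"api": "carry_out", "payload": {
  "grip": [-1,-1,-1],
  "slide": [
    [0.8,0,0],
    [0.6,0,0],
    [0,0,0]
  ],
  "twist": [
    [0,0,0],
    [0,0,0],
    [0,0,0]
  ]
}}

```text
time_s: 10.15
position: [0.5805, -0.0591, 0.1076]
tcp_rot: [[0.962, -0.273, -0.002], [-0.273, -0.962, -0.001], [-0.002, 0.001, -1.0]]
force: [-1.5, 1.3, -0.6]
opening: 0.736
```

```bash
python3 fp.py
```

```text
t 10.15 p [580.5 -59.1 107.6] psi -15.83 z [-0.002 -0.001 -1.   ] F [-1.5   1.29 -0.6 ] op 0.736 j [-17.  36.  94.  -0.  50.  89.]
[ 0.01   0.175 -0.006]
Ftool [-1.8  -0.84  0.6 ] along 0.015254578931371774
```

>>> {"api": "carry_out", "payload": {
  "grip": [-1,-1,-1],
  "slide": [
    [0.8,0,0],
    [0.6,0,0],
    [0,0,0]
  ],
  "twist": [
    [0,0,0],
    [0,0,0],
    [0,0,0]
  ]
}}

```text
time_s: 10.45
position: [0.581, -0.0593, 0.1074]
tcp_rot: [[0.962, -0.273, -0.004], [-0.273, -0.962, -0.0], [-0.004, 0.001, -1.0]]
force: [-1.0, -0.0, -1.4]
opening: 0.734
```

```bash
python3 fp.py
```

```text
t 10.45 p [581.  -59.3 107.4] psi -15.82 z [-0.004 -0.    -1.   ] F [-0.96 -0.03 -1.4 ] op 0.734 j [-17.  36.  94.  -0.  51.  89.]
[ 0.076  0.275 -0.029]
Ftool [-0.91  0.29  1.4 ] along 0.015748742724174546
```

>>> {"api": "carry_out", "payload": {
  "grip": [-1,-1],
  "slide": [
    [1.5,0,0],
    [1.5,0,0]
  ],
  "twist": [
    [0,0,0],
    [0,0,0]
  ]
}}

```text
time_s: 10.65
position: [0.5817, -0.0594, 0.1072]
tcp_rot: [[0.962, -0.272, -0.009], [-0.272, -0.962, 0.001], [-0.009, 0.002, -1.0]]
force: [-4.9, 0.4, 1.9]
opening: 0.736
```

```bash
python3 fp.py
```

```text
t 10.65 p [581.7 -59.4 107.2] psi -15.8 z [-0.009  0.001 -1.   ] F [-4.91  0.41  1.87] op 0.736 j [-17.  36.  93.  -0.  51.  89.]
[0.12 0.87 0.  ]
Ftool [-4.85  0.95 -1.82] along 0.01645926465247947
```

>>> {"api": "carry_out", "payload": {
  "grip": [-1,-1],
  "slide": [
    [0.5,0,-0.3],
    [1.2,0,0]
  ],
  "twist": [
    [0,0.009,0],
    [0,0.002,0]
  ]
}}

```text
time_s: 10.85
position: [0.5817, -0.0594, 0.1072]
tcp_rot: [[0.962, -0.272, -0.002], [-0.272, -0.962, -0.001], [-0.002, 0.002, -1.0]]
force: [-4.7, 0.7, 1.3]
opening: 0.738
```

```bash
python3 fp.py
```

```text
t 10.85 p [581.7 -59.4 107.2] psi -15.8 z [-0.002 -0.001 -1.   ] F [-4.7   0.7   1.28] op 0.738 j [-17.  36.  94.  -0.  51.  89.]
[0.226 0.92  0.021]
Ftool [-4.72  0.61 -1.27] along 0.016455421304849827
```

At the rigid stop: -4.7 N with no further advance, tool level. Releasing.

>>> {"api": "carry_out", "payload": {
  "grip": [1,1,1,1,1],
  "slide": [
    [0.5,0,0],
    [0,0,0],
    [0,0,0],
    [0,0,0],
    [0,0,0]
  ],
  "twist": [
    [0,0,0],
    [0,0,0],
    [0,0,0],
    [0,0,0],
    [0,0,0]
  ]
}}

```text
time_s: 11.35
position: [0.5896, -0.0617, 0.1093]
tcp_rot: [[0.962, -0.273, 0.015], [-0.273, -0.962, -0.006], [0.016, 0.001, -1.0]]
force: [0.1, 1.0, 0.2]
opening: 0.985
```

```bash
python3 fp.py; python3 - <<'E'
from h import *
s,c=snap("wrist","w8")
im=cv2.cvtColor(c["color"],cv2.COLOR_RGB2BGR)
cv2.imwrite("pics/w8c.png",cv2.resize(im[30:240,120:390],None,fx=2.8,fy=2.8,interpolation=cv2.INTER_CUBIC))
E
```

```text
t 11.35 p [589.6 -61.7 109.3] psi -15.83 z [ 0.015 -0.006 -1.   ] F [0.13 0.95 0.24] op 0.985 j [-17.  36.  93.  -0.  50.  89.]
[ 0.07  -0.01  -0.009]
Ftool [-0.13 -0.95 -0.24] along 0.02475681060021922
```

View pics/w8c.png

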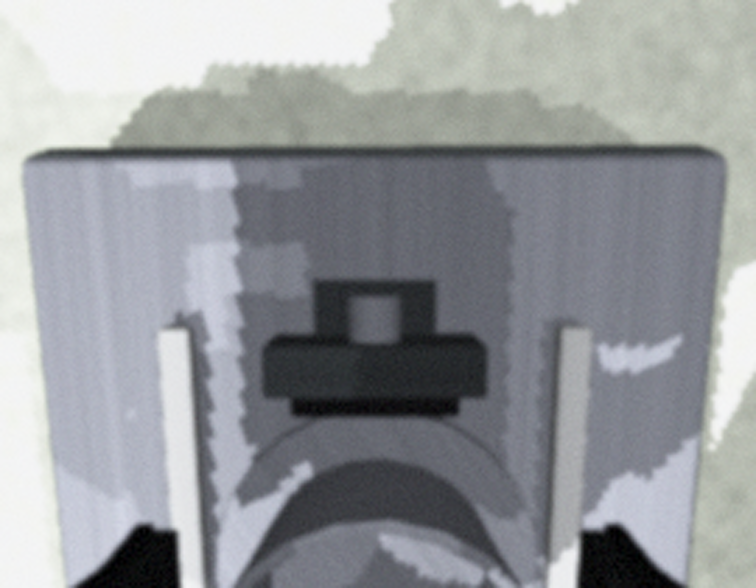

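```bash
python3 - <<'E'
from h import *
d=np.array([.962,-.273]);
def edges(tag,u,rng):
    s,c=pickle.load(open(tag+".pkl","rb")); g=c["color"].min(2).astype(float)
    print(tag,[int(x) for x in g[rng[0]:rng[1],u-6:u+7].mean(1)],s["position"].round(4))
edges("w6",250,(125,148));edges("w7",250,(145,170));edges("w8",250,(160,185))
E
```

```text
w6 [37, 37, 36, 38, 43, 55, 64, 65, 62, 49, 31, 21, 15, 15, 15, 13, 11, 18, 39, 72, 95, 102, 101] [ 0.5652 -0.0548  0.1189]
w7 [37, 36, 36, 36, 36, 37, 38, 38, 37, 34, 23, 17, 14, 12, 12, 12, 13, 11, 17, 40, 73, 95, 102, 103, 102] [ 0.5793 -0.0588  0.1076]
w8 [39, 37, 38, 38, 38, 37, 39, 39, 40, 38, 40, 34, 25, 16, 12, 12, 11, 20, 46, 78, 97, 101, 102, 100, 101] [ 0.5896 -0.0617  0.1093]
```

```bash
python3 - <<'E'
from h import *
d=np.array([.962,-.273]);dock=np.array([.5799,-.0586])
for tag,a,b in (("w6",129.8,143.6),("w7",155,164.5),("w8",172,178.35)):
    s,c=pickle.load(open(tag+".pkl","rb"))
    S=(onz(c,253,a,.096,s)[:2]-dock)@d*1000;P=(onz(c,253,b,.087,s)[:2]-dock)@d*1000
    print(tag,"stop",S.round(1),"pad",P.round(1),"diff",(S-P).round(2))
    W=cloud(c,s);
# bowl rim in w8
s,c=pickle.load(open("w8.pkl","rb"))
pst(s)
E
```

```text
w6 stop 45.6 pad 36.0 diff 9.62
w7 stop 45.9 pad 38.4 diff 7.48
w8 stop 45.8 pad 39.8 diff 5.98
t 11.35 p [589.6 -61.7 109.3] psi -15.83 z [ 0.015 -0.006 -1.   ] F [0.13 0.95 0.24] op 0.985 j [-17.  36.  93.  -0.  50.  89.]
```

The pad travel from the images is 3.6–3.8 mm, so it is home or very close. I'll lift off and nudge the bowl gently from the front with shut fingers to be sure.

>>> {"api": "carry_out", "payload": {
  "grip": [1,1,1,1,-1,-1,-1,-1],
  "slide": [
    [0,0,-10],
    [0,0,-30],
    [0,0,-35],
    [0,0,-5],
    [-25,0,0],
    [-25,0,0],
    [-20,0,0],
    [0,0,0]
  ],
  "twist": [
    [0,0.008,0],
    [0,0.008,0],
    [0,0,0],
    [0,0,0],
    [0,0,0],
    [0,0,0],
    [0,0,0],
    [0,0,0]
  ]
}}

```text
time_s: 12.2
position: [0.5189, -0.0417, 0.1922]
tcp_rot: [[0.961, -0.273, 0.037], [-0.273, -0.962, -0.012], [0.038, 0.001, -0.999]]
force: [-0.5, 0.2, -0.4]
opening: 0.72
```

```bash
python3 - <<'E'
from h import *
s,c=snap("wrist","w9");pst(s)
d=np.array([.962,-.273]);dock=np.array([.5799,-.0586])
togo(s,[*(dock-d*.058),.0885],-15.8)
E
```

```text
t 12.2 p [518.9 -41.7 192.2] psi -15.84 z [ 0.037 -0.012 -0.999] F [-0.48  0.16 -0.44] op 0.72 j [-17.  24. 100.  -0.  54.  89.]
togo [  1.3  -0.5 103.9] twist [ 0.0012 -0.0384 -0.0007]
```

View pics/w9.png

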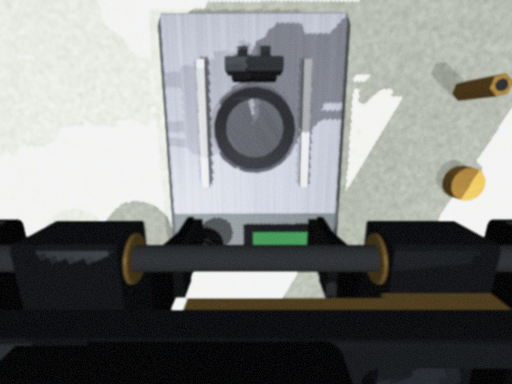

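The bowl sits centred between the rails, with its foot on the pad near (255,80). I'll level the tool, shut the fingers and go down in front of the bowl.

>>> {"api": "carry_out", "payload": {
  "grip": [-1,-1,-1,-1,-1,-1,-1,-1],
  "slide": [
    [0,0,0],
    [0,0,0],
    [0,0,0],
    [0,0,0],
    [0,0,15],
    [0,0,25],
    [0,0,10],
    [0,0,0]
  ],
  "twist": [
    [0,-0.038,0],
    [0,0,0],
    [0,0,0],
    [0,0,0],
    [0,0,0],
    [0,0,0],
    [0,0,0],
    [0,0,0]
  ]
}}

```text
time_s: 13.05
position: [0.5283, -0.045, 0.1424]
tcp_rot: [[0.962, -0.274, 0.014], [-0.274, -0.962, -0.005], [0.015, 0.001, -1.0]]
force: [-0.4, -0.5, 0.4]
opening: 0.019
```

```bash
python3 - <<'E'
from h import *
s=bot.read_state();pst(s)
d=np.array([.962,-.273]);dock=np.array([.5799,-.0586])
togo(s,[*(dock-d*.058),.0885],-15.8)
E
```

```text
t 13.05 p [528.3 -45.  142.4] psi -15.89 z [ 0.014 -0.005 -1.   ] F [-0.39 -0.55  0.39] op 0.019 j [-17.  29. 101.  -0.  49.  89.]
togo [-5.4 -1.1 53.8] twist [ 0.0015 -0.0147 -0.0015]
```

>>> {"api": "carry_out", "payload": {
  "grip": [-1,-1,-1,-1,-1],
  "slide": [
    [-8,-1,10],
    [-2,0,20],
    [-2,0,18],
    [0,0,3],
    [0,0,0]
  ],
  "twist": [
    [0,-0.015,0],
    [0,0,0],
    [0,0,0],
    [0,0,0],
    [0,0,0]
  ]
}}

```text
time_s: 13.55
position: [0.5179, -0.0407, 0.0915]
tcp_rot: [[0.962, -0.274, 0.002], [-0.274, -0.962, -0.002], [0.002, 0.001, -1.0]]
force: [-0.1, 0.1, 0.1]
opening: 0.006
```

```bash
python3 - <<'E'
from h import *
s=bot.read_state();pst(s)
d=np.array([.962,-.273]);dock=np.array([.5799,-.0586])
togo(s,[*(dock-d*.043),.0885],-15.8)
s,c=snap("wrist","w10")
im=cv2.cvtColor(c["color"],cv2.COLOR_RGB2BGR)
cv2.imwrite("pics/w10c.png",cv2.resize(im[60:270,120:390],None,fx=2.8,fy=2.8,interpolation=cv2.INTER_CUBIC))
E
```

```text
t 13.55 p [517.9 -40.7  91.5] psi -15.88 z [ 0.002 -0.002 -1.   ] F [-0.12  0.1   0.12] op 0.006 j [-17.  34. 104.  -0.  42.  89.]
togo [21.5  0.3  3. ] twist [ 0.0015 -0.0023 -0.0013]
```

View pics/w10c.png

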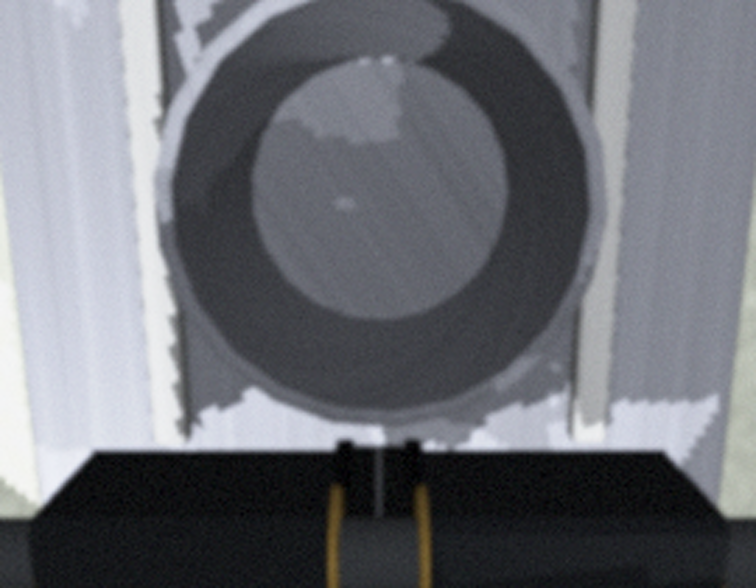

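>>> {"api": "carry_out", "payload": {
  "grip": [-1,-1,-1,-1,-1],
  "slide": [
    [4,0,1],
    [4,0,0],
    [4,0,0],
    [3,0,0],
    [0,0,0]
  ],
  "twist": [
    [0,0,0],
    [0,0,0],
    [0,0,0],
    [0,0,0],
    [0,0,0]
  ]
}}

```text
time_s: 14.1
position: [0.536, -0.0458, 0.0937]
tcp_rot: [[0.962, -0.273, 0.008], [-0.273, -0.962, -0.004], [0.009, 0.002, -1.0]]
force: [-0.7, 0.2, -0.4]
opening: 0.003
```

```bash
python3 fp.py
```

```text
t 14.1 p [536.  -45.8  93.7] psi -15.87 z [ 0.008 -0.004 -1.   ] F [-0.71  0.24 -0.42] op 0.003 j [-17.  34. 101.  -0.  44.  89.]
[ 0.079  0.067 -0.006]
Ftool [-0.75 -0.03  0.41] along -0.03121843863063905
```

>>> {"api": "carry_out", "payload": {
  "grip": [-1,-1],
  "slide": [
    [1.2,0,1.5],
    [1,0,0.5]
  ],
  "twist": [
    [0,-0.008,0],
    [0,0,0]
  ]
}}

```text
time_s: 14.3
position: [0.5359, -0.0456, 0.0916]
tcp_rot: [[0.962, -0.273, -0.005], [-0.273, -0.962, 0.0], [-0.005, 0.001, -1.0]]
force: [-2.6, 1.4, 3.3]
opening: 0.006
```

```bash
python3 fp.py
```

```text
t 14.3 p [535.9 -45.6  91.6] psi -15.86 z [-0.005  0.    -1.   ] F [-2.57  1.36  3.25] op 0.006 j [-17.  35. 101.  -0.  45.  89.]
[ 0.12   0.365 -0.014]
Ftool [-2.86 -0.6  -3.24] along -0.03133726061491082
```

>>> {"api": "carry_out", "payload": {
  "grip": [-1,-1],
  "slide": [
    [0.8,0,-0.5],
    [1.2,0,0]
  ],
  "twist": [
    [0,0,0],
    [0,0.003,0]
  ]
}}

```text
time_s: 14.5
position: [0.536, -0.0455, 0.0916]
tcp_rot: [[0.962, -0.273, -0.007], [-0.273, -0.962, 0.0], [-0.007, 0.001, -1.0]]
force: [-4.2, 1.4, 2.6]
opening: 0.007
```

```bash
python3 fp.py
```

```text
t 14.5 p [536.  -45.5  91.6] psi -15.84 z [-0.007  0.    -1.   ] F [-4.16  1.37  2.6 ] op 0.007 j [-17.  35. 101.  -0.  45.  89.]
[0.161 0.558 0.047]
Ftool [-4.4  -0.18 -2.57] along -0.031293245217605216
```

4.4 N with no motion, so the bowl is firmly home. I'll back off, rise and look.

>>> {"api": "carry_out", "payload": {
  "grip": [-1,-1,-1,-1,-1,-1],
  "slide": [
    [-6,0,0],
    [-15,0,0],
    [-5,0,-35],
    [0,0,-45],
    [0,0,-15],
    [0,0,0]
  ],
  "twist": [
    [0,0.007,0],
    [0,0,0],
    [0,0,0],
    [0,0,0],
    [0,0,0],
    [0,0,0]
  ]
}}

```text
time_s: 15.1
position: [0.5128, -0.0391, 0.1887]
tcp_rot: [[0.962, -0.274, 0.012], [-0.274, -0.962, -0.005], [0.012, 0.002, -1.0]]
force: [0.4, -0.6, 0.5]
opening: 0.003
```

```bash
python3 - <<'E'
from h import *
s,c=snap("wrist","w11");pst(s)
im=cv2.cvtColor(c["color"],cv2.COLOR_RGB2BGR)
cv2.imwrite("pics/w11c.png",cv2.resize(im[0:230,130:380],None,fx=2.5,fy=2.5,interpolation=cv2.INTER_CUBIC))
g=c["color"].min(2).astype(float);print([int(x) for x in g[40:95,247:260].mean(1)])
s2,c2=pickle.load(open("w2.pkl","rb"));m=((c2["color"].min(2)>235)).astype(np.uint8);m[:145]=0;m[180:]=0;m[:,:208]=0;m[:,238:]=0
v,u=np.nonzero(m);print("cap px",u.mean(),v.mean(),len(u)); k=onz(c2,u.mean(),v.mean(),.087,s2);print(k)
togo(s,[k[0],k[1],.13],-15.8)
E
```

```text
t 15.1 p [512.8 -39.1 188.7] psi -15.87 z [ 0.012 -0.005 -1.   ] F [ 0.37 -0.59  0.46] op 0.003 j [-17.  24. 100.  -0.  55.  89.]
[119, 101, 78, 58, 53, 53, 52, 53, 51, 49, 48, 46, 48, 47, 49, 50, 49, 42, 32, 25, 21, 22, 21, 21, 21, 21, 15, 14, 18, 46, 84, 107, 108, 98, 78, 60, 49, 50, 48, 48, 47, 50, 48, 48, 48, 49, 61, 83, 102, 117, 124, 129, 130, 126, 127]
cap px nan nan 0
[nan nan nan]
togo [nan nan nan] twist [ 0.0016 -0.0124 -0.0013]<stdin>:7: RuntimeWarning: Mean of empty slice.
  ret = ret.dtype.type(ret / rcount)
```

View pics/w11c.png

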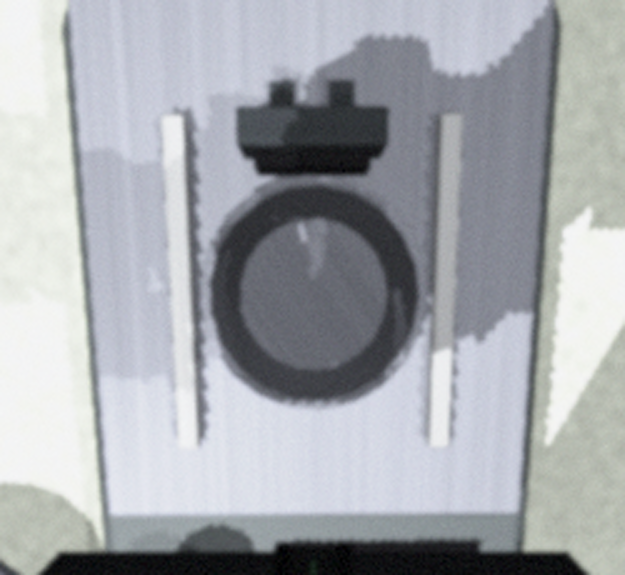

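The bowl sits against the pad at crop (310,175), with no gap to the stop and nothing else on the pan. Tare key next.

```bash
python3 - <<'E'
from h import *
s=bot.read_state()
s2,c2=pickle.load(open("w2.pkl","rb"));g=c2["color"].min(2);m=(g>190).astype(np.uint8);m[:148]=0;m[178:]=0;m[:,:209]=0;m[:,237:]=0
n,l,st,ce=cv2.connectedComponentsWithStats(m);i=1+np.argmax(st[1:,4]);print(st[i],ce[i]); k=onz(c2,*ce[i],.086,s2);print(k)
d=np.array([.962,-.273]);nn=np.array([.273,.962]);dock=np.array([.5799,-.0586]);print("scale frame",(k[:2]-dock)@d*1000+30,(k[:2]-dock)@nn*1000)
togo(s,[k[0],k[1],.14],-15.8)
E
```

```text
[215 158  15  15 179] [221.72625698 164.79888268]
[0.46897368 0.02934886 0.086     ]
scale frame -100.72115544711667 54.323914885635496
togo [-61.1 -54.   47.2] twist [ 0.0015 -0.0111 -0.0014]
```

>>> {"api": "carry_out", "payload": {
  "grip": [-1,-1,-1,-1,-1],
  "slide": [
    [-30,-27,0],
    [-31,-27,0],
    [0,0,20],
    [-2,0,25],
    [0,0,0]
  ],
  "twist": [
    [0,-0.011,0],
    [0,0,0],
    [0,0,0],
    [0,0,0],
    [0,0,0]
  ]
}}

```text
time_s: 15.65
position: [0.4649, 0.0318, 0.1372]
tcp_rot: [[0.961, -0.275, 0.0], [-0.275, -0.961, -0.002], [0.001, 0.002, -1.0]]
force: [-1.1, -0.6, 0.3]
opening: 0.009
```

```bash
python3 - <<'E'
from h import *
s=bot.read_state();pst(s);togo(s,[.4693,.0295,.095],-15.8)
E
```

```text
t 15.65 p [464.9  31.8 137.2] psi -15.98 z [ 0.    -0.002 -1.   ] F [-1.09 -0.63  0.3 ] op 0.009 j [-10.  26. 109.  -0.  44.  96.]
togo [ 4.8  1.  42.2] twist [ 0.0016 -0.0009 -0.0032]
```

>>> {"api": "carry_out", "payload": {
  "grip": [-1,-1,-1,-1],
  "slide": [
    [4,1,15],
    [0,0,15],
    [0,0,5],
    [0,0,0]
  ],
  "twist": [
    [0,0,0],
    [0,0,0],
    [0,0,0],
    [0,0,0]
  ]
}}

```text
time_s: 16.05
position: [0.4696, 0.029, 0.1001]
tcp_rot: [[0.961, -0.276, 0.0], [-0.276, -0.961, -0.002], [0.001, 0.002, -1.0]]
force: [0.1, -0.5, -1.3]
opening: 0.008
```

```bash
python3 - <<'E'
from h import *
s=bot.read_state();pst(s);togo(s,[.4693,.0295,.090],-15.8)
E
```

```text
t 16.05 p [469.6  29.  100.1] psi -16.02 z [ 0.    -0.002 -1.   ] F [ 0.06 -0.46 -1.25] op 0.008 j [-10.  30. 110.  -0.  39.  96.]
togo [-0.5 -0.4 10.1] twist [ 0.0017 -0.0007 -0.0038]
```

>>> {"api": "carry_out", "payload": {
  "grip": [-1,-1,-1,-1,-1],
  "slide": [
    [0,0,4],
    [0,0,4],
    [0,0,2],
    [0,0,1],
    [0,0,1]
  ],
  "twist": [
    [0,0,0.002],
    [0,0,0],
    [0,0,0],
    [0,0,0],
    [0,0,0]
  ]
}}

```text
time_s: 16.55
position: [0.4715, 0.0284, 0.0891]
tcp_rot: [[0.96, -0.278, 0.005], [-0.278, -0.96, -0.003], [0.005, 0.001, -1.0]]
force: [0.7, 0.1, 0.3]
opening: 0.004
```

>>> {"api": "carry_out", "payload": {
  "grip": [-1,-1],
  "slide": [
    [-1.5,0,1],
    [0,0,1]
  ],
  "twist": [
    [0,-0.004,-0.002],
    [0,0,0]
  ]
}}

```text
time_s: 16.75
position: [0.4701, 0.0288, 0.0872]
tcp_rot: [[0.961, -0.276, 0.001], [-0.276, -0.961, -0.002], [0.002, 0.001, -1.0]]
force: [0.0, -0.3, -0.3]
opening: 0.003
```

>>> {"api": "carry_out", "payload": {
  "grip": [-1,-1],
  "slide": [
    [0,0,1],
    [0,0,0.7]
  ],
  "twist": [
    [0,0,0],
    [0,0,0]
  ]
}}

```text
time_s: 16.95
position: [0.4702, 0.0289, 0.0856]
tcp_rot: [[0.961, -0.276, 0.002], [-0.276, -0.961, -0.002], [0.002, 0.001, -1.0]]
force: [-0.5, -0.1, 1.2]
opening: 0.006
```

>>> {"api": "carry_out", "payload": {
  "grip": [-1],
  "slide": [
    [0,0,1.2]
  ],
  "twist": [
    [0,0,0]
  ]
}}

```text
time_s: 17.05
position: [0.4703, 0.0288, 0.0845]
tcp_rot: [[0.961, -0.276, 0.002], [-0.276, -0.961, -0.002], [0.002, 0.001, -1.0]]
force: [-0.7, -0.1, 3.5]
opening: 0.004
```

>>> {"api": "carry_out", "payload": {
  "grip": [-1,-1,-1],
  "slide": [
    [0,0,2],
    [0,0,1.5],
    [0,0,1]
  ],
  "twist": [
    [0,0,0],
    [0,0,0],
    [0,0,0]
  ]
}}

```text
time_s: 17.35
position: [0.4702, 0.0288, 0.0805]
tcp_rot: [[0.961, -0.276, 0.002], [-0.276, -0.961, -0.002], [0.003, 0.001, -1.0]]
force: [-0.9, 1.1, 7.2]
opening: 0.003
```

>>> {"api": "carry_out", "payload": {
  "grip": [-1,-1],
  "slide": [
    [0,0,0.8],
    [0,0,0.5]
  ],
  "twist": [
    [0,0,0],
    [0,0,0]
  ]
}}

```text
time_s: 17.55
position: [0.4703, 0.0288, 0.0805]
tcp_rot: [[0.961, -0.276, 0.003], [-0.276, -0.961, -0.002], [0.003, 0.001, -1.0]]
force: [-1.3, -0.2, 8.5]
opening: 0.003
```

It's at the rigid end, 8.5 N with no further motion. I'll hold one or two more rows and let it up.

>>> {"api": "carry_out", "payload": {
  "grip": [-1,-1,-1,-1,-1,-1,-1],
  "slide": [
    [0,0,0.5],
    [0,0,-3],
    [0,0,-8],
    [0,0,-20],
    [0,0,-40],
    [0,0,-40],
    [0,0,0]
  ],
  "twist": [
    [0,0,0],
    [0,0,0],
    [0,0,0],
    [0,0,0],
    [0,0,0],
    [0,0,0],
    [0,0,0]
  ]
}}

```text
time_s: 18.25
position: [0.4698, 0.0291, 0.1949]
tcp_rot: [[0.961, -0.276, 0.0], [-0.276, -0.961, -0.001], [0.001, 0.001, -1.0]]
force: [1.1, -0.5, 0.2]
opening: 0.004
```

```bash
python3 - <<'E'
from h import *
s,c=snap("wrist","w12");pst(s)
s2,c2=snap("side","s12")
im=cv2.cvtColor(c2["color"],cv2.COLOR_RGB2BGR)
a=cv2.resize(im[120:250,180:320],None,fx=3,fy=3,interpolation=cv2.INTER_CUBIC)
im=cv2.cvtColor(c["color"],cv2.COLOR_RGB2BGR)
b=im[:390,:370]; o=np.zeros((400,800,3),np.uint8);o[:390,:420]=a;o[:384,420:790]=b;cv2.imwrite("pics/x12.png",o)
togo(s,[.45,-.28,.2],30);togo(s,[.45,-.28,.2],-30)
E
```

```text
t 18.25 p [469.8  29.1 194.9] psi -16.03 z [ 0.    -0.001 -1.   ] F [ 1.11 -0.53  0.23] op 0.004 j [-10.  21. 105.  -0.  54.  96.]
togo [ 66.4 302.5  -4.6] twist [ 1.500e-03 -2.000e-04 -8.034e-01]
togo [ 66.4 302.5  -4.6] twist [ 0.0012 -0.0009  0.2438]
```

View pics/x12.png

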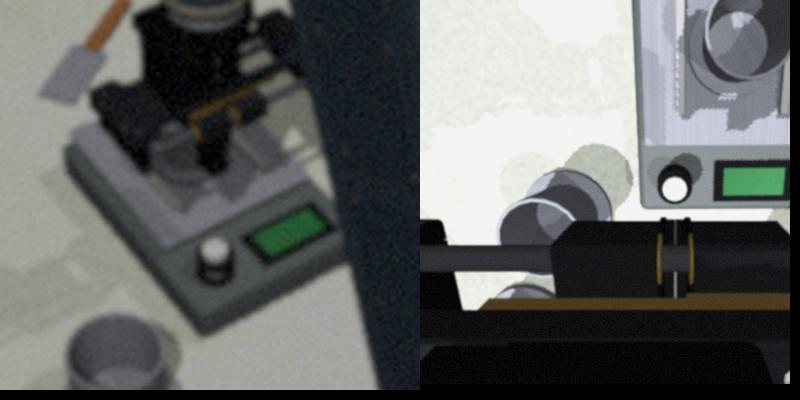

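The key is back up and the bowl is undisturbed. On to the insert.

>>> {"api": "carry_out", "payload": {
  "grip": [1,1,1,1,1,1,1,1,1],
  "slide": [
    [12,40,0],
    [12,40,0],
    [16,39,0],
    [20,37,4],
    [20,37,8],
    [20,37,8],
    [20,37,8],
    [0,0,0],
    [0,0,0]
  ],
  "twist": [
    [0,0,0],
    [0,0,0.105],
    [0,0,0.105],
    [0,0,0],
    [0,0,0],
    [0,0,0],
    [0,0,0],
    [0,0,0],
    [0,0,0]
  ]
}}

```text
time_s: 19.25
position: [0.4586, -0.2693, 0.1456]
tcp_rot: [[0.879, -0.475, -0.031], [-0.475, -0.88, 0.016], [-0.035, 0.0, -0.999]]
force: [0.0, 0.2, 0.7]
opening: 0.741
```

```bash
python3 - <<'E'
from h import *
s,c=snap("wrist","w13");pst(s)
u,v=proj(c,[.5502,-.3053,.056],s);print(u,v)
u,v=int(u),int(v);im=cv2.cvtColor(c["color"],cv2.COLOR_RGB2BGR)
v0=max(0,v-35);cv2.imwrite("pics/w13c.png",cv2.resize(im[v0:v+45,u-50:u+50],None,fx=7,fy=7,interpolation=cv2.INTER_CUBIC));print("crop origin",u-50,v0)
E
```

```text
t 19.25 p [ 458.6 -269.3  145.6] psi -28.37 z [-0.031  0.016 -0.999] F [0.04 0.16 0.68] op 0.741 j [-42.  30.  98.  -1.  54.  77.]
239.3664170950925 74.72727786352417
crop origin 189 39
```

View pics/w13c.png

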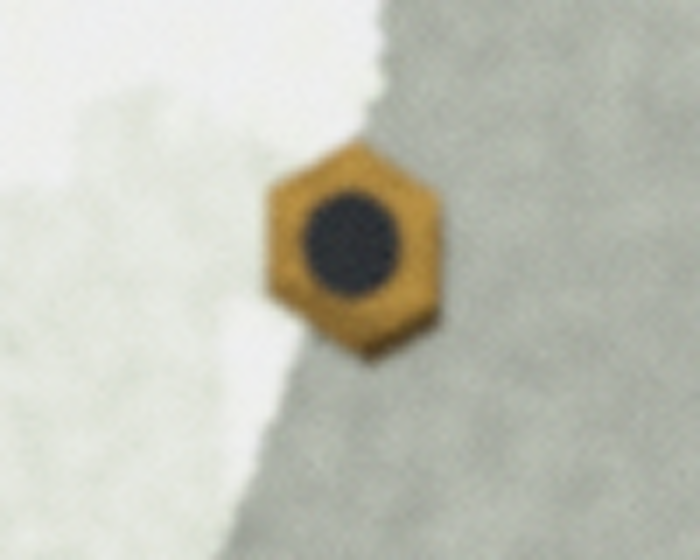

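The hex's flats face the jaws (left and right at crop x=268/441), so psi≈-28° is right. The top centre is at pixel (239,74).

```bash
python3 - <<'E'
from h import *
s,c=pickle.load(open("w13.pkl","rb"))
# edge orientation of flats at z=.056 plane
c1=[onz(c,189+x/7,39+y/7,.056,s) for x,y in ((268,190),(268,290),(441,195),(441,290))]
for a,b in ((1,0),(3,2)): d=c1[a+0]*-1+c1[b]; print(np.degrees(np.arctan2(d[1],d[0])))
print(np.linalg.norm((c1[0]+c1[1]-c1[2]-c1[3])/2))
k=onz(c,189+352/7,39+243/7,.056,s);print(k)
s=bot.read_state();togo(s,[.5502,-.305,.12],-28.5); togo(s,[k[0],k[1],.12],-28.5)
E
```

```text
-30.020881372549113
-28.55979201343955
0.01997704514356137
[ 0.55089625 -0.30561601  0.056     ]
togo [ 98.2 -12.   22.3] twist [0.0011 0.0347 0.0032]
togo [ 99.1 -11.8  22.3] twist [0.0011 0.0347 0.0032]
```

>>> {"api": "carry_out", "payload": {
  "grip": [1,1,1,1,1],
  "slide": [
    [47,-6,3],
    [47,-6,3],
    [4,0,10],
    [0,0,0],
    [0,0,0]
  ],
  "twist": [
    [0,0.035,0.01],
    [0,0,0],
    [0,0,0],
    [0,0,0],
    [0,0,0]
  ]
}}

```text
time_s: 19.8
position: [0.549, -0.2961, 0.1236]
tcp_rot: [[0.878, -0.478, -0.01], [-0.478, -0.879, 0.008], [-0.012, -0.002, -1.0]]
force: [-0.8, -0.3, 0.4]
opening: 1.001
```

```bash
python3 - <<'E'
from h import *
s=bot.read_state();pst(s);togo(s,[.5507,-.3054,.038],-29)
E
```

```text
t 19.8 p [ 549.  -296.1  123.6] psi -28.53 z [-0.01   0.008 -1.   ] F [-0.84 -0.26  0.38] op 1.001 j [-39.  37.  87.  -0.  57.  80.]
togo [ 7.   7.6 85.5] twist [-0.0021  0.0122  0.0081]
```

>>> {"api": "carry_out", "payload": {
  "grip": [1,1,1,1],
  "slide": [
    [6,7,20],
    [0,0,20],
    [0,0,5],
    [0,0,0]
  ],
  "twist": [
    [-0.002,0.012,0.008],
    [0,0,0],
    [0,0,0],
    [0,0,0]
  ]
}}

```text
time_s: 20.2
position: [0.547, -0.3, 0.0793]
tcp_rot: [[0.876, -0.482, -0.003], [-0.482, -0.876, 0.003], [-0.004, -0.001, -1.0]]
force: [0.1, 0.4, 0.4]
opening: 0.996
```

```bash
python3 - <<'E'
from h import *
s=bot.read_state();pst(s);togo(s,[.5507,-.3054,.038],-29)
E
```

```text
t 20.2 p [ 547.  -300.    79.3] psi -28.84 z [-0.003  0.003 -1.   ] F [0.15 0.38 0.42] op 0.996 j [-39.  41.  88.  -0.  51.  80.]
togo [ 6.   3.  41.3] twist [-0.0007  0.0043  0.0028]
```

>>> {"api": "carry_out", "payload": {
  "grip": [1,1,1,1,1],
  "slide": [
    [6,3,3],
    [1,1,12],
    [0,0,12],
    [0,0,10],
    [0,0,0]
  ],
  "twist": [
    [0,0.004,0.003],
    [0,0,0],
    [0,0,0],
    [0,0,0],
    [0,0,0]
  ]
}}

```text
time_s: 20.7
position: [0.552, -0.3078, 0.0422]
tcp_rot: [[0.874, -0.485, 0.003], [-0.485, -0.874, -0.002], [0.003, -0.0, -1.0]]
force: [-0.4, -0.0, -0.3]
opening: 0.997
```

```bash
python3 - <<'E'
from h import *
s=bot.read_state();pst(s);togo(s,[.5507,-.3054,.038],-29)
E
```

```text
t 20.7 p [ 552.  -307.8   42.2] psi -29.02 z [ 0.003 -0.002 -1.   ] F [-0.44 -0.01 -0.34] op 0.997 j [-39.  44.  88.   0.  47.  80.]
togo [-2.3 -1.4  4.2] twist [-0.     -0.0035 -0.0004]
```

>>> {"api": "carry_out", "payload": {
  "grip": [1,1,-0.35,-0.35,-0.35,-0.35,-0.35,-0.35,-0.35],
  "slide": [
    [-2,-1,3],
    [0,0,2.5],
    [0,0,0],
    [0,0,0],
    [0,0,0],
    [0,0,0],
    [0,0,0],
    [0,0,0],
    [0,0,0]
  ],
  "twist": [
    [0,-0.003,0],
    [0,0,0],
    [0,0,0],
    [0,0,0],
    [0,0,0],
    [0,0,0],
    [0,0,0],
    [0,0,0],
    [0,0,0]
  ]
}}

```text
time_s: 21.6
position: [0.5512, -0.3061, 0.0368]
tcp_rot: [[0.875, -0.485, 0.001], [-0.485, -0.875, -0.001], [0.002, 0.0, -1.0]]
force: [0.8, 0.7, -0.0]
opening: 0.45
```

```bash
python3 - <<'E'
from h import *
s,c=snap("wrist","w14");pst(s);togo(s,[.5507,-.3054,.038],-29)
E
```

```text
t 21.6 p [ 551.2 -306.1   36.8] psi -29.01 z [ 0.001 -0.001 -1.   ] F [ 0.82  0.72 -0.02] op 0.45 j [-39.  45.  89.   0.  47.  80.]
togo [-0.8 -0.3 -1.2] twist [ 0.0002 -0.0017 -0.0002]
```

View pics/w14.png

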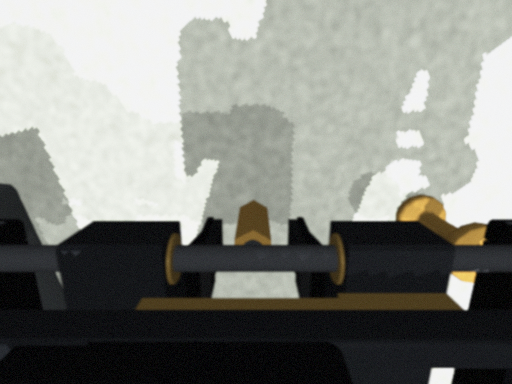

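The insert is centred between the fingers at (254,225). Closing.

>>> {"api": "carry_out", "payload": {
  "grip": [-1,-1,-1,-1,-1,-1,-1,-1],
  "slide": [
    [0,0,0],
    [0,0,0],
    [0,0,0],
    [0,0,0],
    [0,0,0],
    [0,0,0],
    [0,0,0],
    [0,0,0]
  ],
  "twist": [
    [0,0,0],
    [0,0,0],
    [0,0,0],
    [0,0,0],
    [0,0,0],
    [0,0,0],
    [0,0,0],
    [0,0,0]
  ]
}}

```text
time_s: 22.45
position: [0.5513, -0.3061, 0.0369]
tcp_rot: [[0.874, -0.485, 0.001], [-0.485, -0.874, -0.001], [0.002, 0.0, -1.0]]
force: [-0.2, -0.3, 0.0]
opening: 0.225
```

>>> {"api": "carry_out", "payload": {
  "grip": [-1,-1,-1,-1,-1,-1],
  "slide": [
    [0,0,-15],
    [0,0,-45],
    [0,0,-48],
    [0,0,-48],
    [0,0,-25],
    [0,0,0]
  ],
  "twist": [
    [0,0,0],
    [0,0,0],
    [0,0,0],
    [0,0,0],
    [0,0,0],
    [0,0,0]
  ]
}}

```text
time_s: 23.05
position: [0.55, -0.3051, 0.2264]
tcp_rot: [[0.874, -0.485, -0.002], [-0.485, -0.874, 0.002], [-0.002, -0.001, -1.0]]
force: [-0.2, -0.5, -1.4]
opening: 0.23
```

```bash
python3 - <<'E'
from h import *
s,c=pickle.load(open("w11.pkl","rb"))
W=cloud(c,s);w=W[:215].reshape(-1,3)
q=w[(w[:,2]>.124)&(w[:,2]<.145)&(np.hypot(w[:,0]-.578,w[:,1]+.058)<.05)]
print(len(q),q[:,2].max(),cv2.minEnclosingCircle(q[:,:2].astype(np.float32)))
m=((W[...,2]>.128)&(W[...,2]<.145)).astype(np.uint8);m[215:]=0
print("expected",np.array([.5799,-.0586])-.002*np.array([.962,-.273]))
s=bot.read_state();pst(s);togo(s,[.50,-.0366,.215],-29)
E
```

```text
1853 0.1380547818700681 ((0.5773030519485474, -0.05822271853685379), 0.03341367840766907)
expected [ 0.577976 -0.058054]
t 23.05 p [ 550.  -305.1  226.4] psi -29.02 z [-0.002  0.002 -1.   ] F [-0.24 -0.52 -1.38] op 0.23 j [-39.  30.  81.   0.  69.  80.]
togo [-174.  -210.5   11.9] twist [-0.0007  0.0024 -0.0004]
```

>>> {"api": "carry_out", "payload": {
  "grip": [-1,-1,-1,-1,-1,-1,-1,-1],
  "slide": [
    [-16,-38,0],
    [-16,-38,0],
    [-16,-38,0],
    [-16,-38,0],
    [-16,-38,0],
    [-16,-38,0],
    [0,0,0],
    [0,0,0]
  ],
  "twist": [
    [0,0,0],
    [0,0,0],
    [0,0,0],
    [0,0,0],
    [0,0,0],
    [0,0,0],
    [0,0,0],
    [0,0,0]
  ]
}}

```text
time_s: 23.85
position: [0.5713, -0.0502, 0.2183]
tcp_rot: [[0.872, -0.489, -0.014], [-0.489, -0.873, 0.005], [-0.015, 0.003, -1.0]]
force: [-0.2, 0.1, -0.5]
opening: 0.223
```

```bash
python3 - <<'E'
from h import *
s,c=snap("wrist","w15");pst(s);togo(s,[.5775,-.0581,.19],-29)
E
```

```text
t 23.85 p [571.3 -50.2 218.3] psi -29.25 z [-0.014  0.005 -1.   ] F [-0.25  0.06 -0.55] op 0.223 j [-16.  27.  89.   0.  65. 103.]
togo [ 9.7  3.8 28.1] twist [ 0.0028  0.0147 -0.0044]
```

View pics/w15.png

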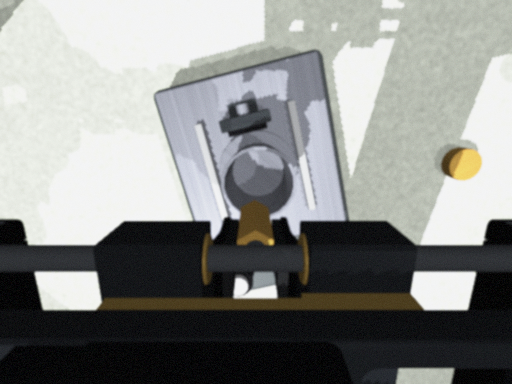

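>>> {"api": "carry_out", "payload": {
  "grip": [-1,-1,-1,-1],
  "slide": [
    [9,4,8],
    [0,0,12],
    [0,0,0],
    [0,0,0]
  ],
  "twist": [
    [0.003,0.015,-0.004],
    [0,0,0],
    [0,0,0],
    [0,0,0]
  ]
}}

```text
time_s: 24.3
position: [0.5753, -0.0617, 0.195]
tcp_rot: [[0.871, -0.491, -0.004], [-0.491, -0.871, 0.002], [-0.004, 0.001, -1.0]]
force: [-0.0, 0.2, -0.6]
opening: 0.223
```

```bash
python3 - <<'E'
from h import *
s,c=snap("wrist","w16");pst(s);togo(s,[.5775,-.0581,.165],-29)
E
```

```text
t 24.3 p [575.3 -61.7 195. ] psi -29.38 z [-0.004  0.002 -1.   ] F [-0.01  0.17 -0.59] op 0.223 j [-17.  29.  90.   0.  61. 102.]
togo [ 0.3 -4.2 30. ] twist [ 0.0005  0.0043 -0.0067]
```

View pics/w16.png

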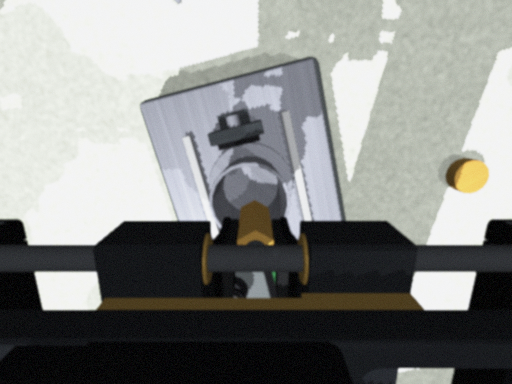

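>>> {"api": "carry_out", "payload": {
  "grip": [-1,-1,-1,-1],
  "slide": [
    [0,-4.2,6],
    [0,0,8],
    [0,0,0],
    [0,0,0]
  ],
  "twist": [
    [0,0.004,-0.005],
    [0,0,0],
    [0,0,0],
    [0,0,0]
  ]
}}

```text
time_s: 24.75
position: [0.5773, -0.0579, 0.1802]
tcp_rot: [[0.874, -0.486, -0.0], [-0.486, -0.874, -0.0], [0.0, 0.0, -1.0]]
force: [-0.9, 0.3, -1.0]
opening: 0.223
```

```bash
python3 - <<'E'
from h import *
s,c=snap("wrist","w17");pst(s);togo(s,[.5775,-.0581,.120],-29)
im=cv2.cvtColor(c["color"],cv2.COLOR_RGB2BGR)
cv2.imwrite("pics/w17c.png",cv2.resize(im[80:300,130:380],None,fx=2.7,fy=2.7,interpolation=cv2.INTER_CUBIC))
E
```

```text
t 24.75 p [577.3 -57.9 180.2] psi -29.11 z [-0. -0. -1.] F [-0.88  0.31 -1.03] op 0.223 j [-17.  30.  91.  -0.  59. 102.]
togo [ 0.2  0.  60.2] twist [ 0.0004 -0.0001 -0.0019]
```

View pics/w17c.png

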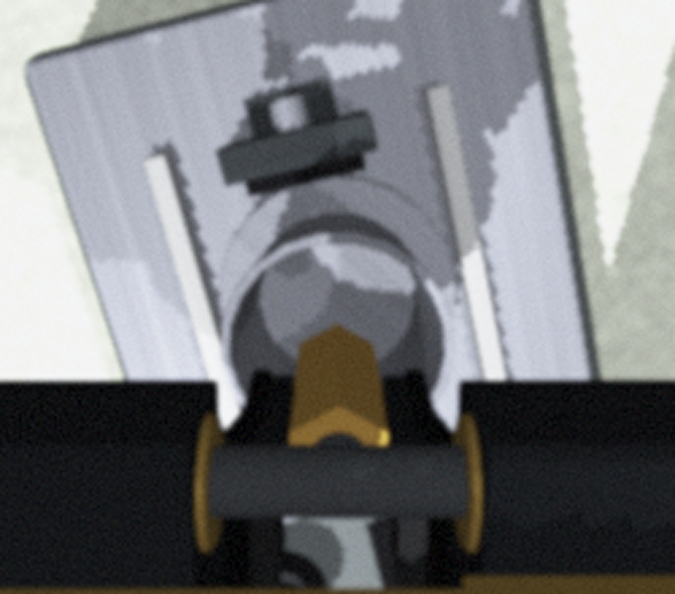

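The insert is centred over the bowl opening. Lowering.

>>> {"api": "carry_out", "payload": {
  "grip": [-1,-1,-1,-1,-1,-1],
  "slide": [
    [0,0,10],
    [-0.5,0,12],
    [-0.5,0,12],
    [0,0,10],
    [0,0,4],
    [0,0,0]
  ],
  "twist": [
    [0,0,0],
    [0,0,0],
    [0,0,0],
    [0,0,0],
    [0,0,0],
    [0,0,0]
  ]
}}

```text
time_s: 25.4
position: [0.5758, -0.0571, 0.1272]
tcp_rot: [[0.874, -0.486, -0.002], [-0.486, -0.874, 0.0], [-0.002, 0.001, -1.0]]
force: [0.2, 0.0, -1.0]
opening: 0.221
```

```bash
python3 - <<'E'
from h import *
s=bot.read_state();pst(s);togo(s,[.5775,-.0581,.118],-29)
E
```

```text
t 25.4 p [575.8 -57.1 127.2] psi -29.1 z [-0.002  0.    -1.   ] F [ 0.24  0.   -0.97] op 0.221 j [-17.  34.  94.  -0.  52. 102.]
togo [2.  0.  9.2] twist [ 0.0008  0.0017 -0.0017]
```

>>> {"api": "carry_out", "payload": {
  "grip": [-1,-1,-1,-1],
  "slide": [
    [2,0,3],
    [0,0,3],
    [0,0,1.5],
    [0,0,0]
  ],
  "twist": [
    [0,0,0],
    [0,0,0],
    [0,0,0],
    [0,0,0]
  ]
}}

```text
time_s: 25.8
position: [0.5785, -0.0585, 0.1196]
tcp_rot: [[0.874, -0.486, -0.0], [-0.486, -0.874, -0.0], [0.0, 0.0, -1.0]]
force: [-0.1, -0.2, -0.9]
opening: 0.218
```

```bash
python3 - <<'E'
from h import *
s=bot.read_state();pst(s);togo(s,[.5775,-.0581,.118],-29)
E
```

```text
t 25.8 p [578.5 -58.5 119.6] psi -29.1 z [-0. -0. -1.] F [-0.14 -0.18 -0.92] op 0.218 j [-17.  35.  94.  -0.  52. 102.]
togo [-1.1  0.2  1.6] twist [ 0.0005 -0.0001 -0.0018]
```

>>> {"api": "carry_out", "payload": {
  "grip": [-1,-1,-1],
  "slide": [
    [-1,0,1.2],
    [0,0,1],
    [0,0,0]
  ],
  "twist": [
    [0,0,0],
    [0,0,0],
    [0,0,0]
  ]
}}

```text
time_s: 26.1
position: [0.578, -0.0581, 0.118]
tcp_rot: [[0.874, -0.486, 0.001], [-0.486, -0.874, -0.001], [0.001, 0.0, -1.0]]
force: [-0.2, -0.1, -0.6]
opening: 0.229
```

>>> {"api": "carry_out", "payload": {
  "grip": [-1,-1,-1],
  "slide": [
    [-0.5,0,1],
    [0,0,0.7],
    [0,0,0]
  ],
  "twist": [
    [0,0,0],
    [0,0,0],
    [0,0,0]
  ]
}}

```text
time_s: 26.4
position: [0.5779, -0.0579, 0.1169]
tcp_rot: [[0.874, -0.486, 0.002], [-0.486, -0.874, -0.001], [0.003, 0.0, -1.0]]
force: [-0.9, -0.8, 0.4]
opening: 0.227
```

On the floor (load off, z as predicted). I'll open just a little, then lift straight out.

>>> {"api": "carry_out", "payload": {
  "grip": [-0.46,-0.46,-0.46],
  "slide": [
    [0,0,0],
    [0,0,0],
    [0,0,0]
  ],
  "twist": [
    [0,0,0],
    [0,0,0],
    [0,0,0]
  ]
}}

```text
time_s: 26.7
position: [0.5783, -0.058, 0.1172]
tcp_rot: [[0.874, -0.486, 0.003], [-0.486, -0.874, -0.002], [0.004, -0.0, -1.0]]
force: [0.2, -0.4, 0.6]
opening: 0.265
```

```bash
python3 - <<'E'
from h import *
s=bot.read_state();pst(s);print(s["moment"].round(3))
E
```

```text
t 26.7 p [578.3 -58.  117.2] psi -29.09 z [ 0.003 -0.002 -1.   ] F [ 0.2  -0.41  0.64] op 0.265 j [-17.  35.  94.  -0.  51. 102.]
[0.089 0.053 0.044]
```

>>> {"api": "carry_out", "payload": {
  "grip": [-0.46,-0.46,-0.46,-0.46,-0.46,-0.46,-0.46,-0.46],
  "slide": [
    [0,0,-3],
    [0,0,-8],
    [0,0,-15],
    [0,0,-20],
    [0,0,-30],
    [0,0,-30],
    [-30,0,-10],
    [-40,0,0]
  ],
  "twist": [
    [0,0,0],
    [0,0,0],
    [0,0,0],
    [0,0,0],
    [0,0,0],
    [0,0,0],
    [0,0,0],
    [0,0,0]
  ]
}}

```text
time_s: 27.5
position: [0.521, -0.0261, 0.2409]
tcp_rot: [[0.872, -0.489, 0.012], [-0.489, -0.872, -0.004], [0.012, -0.002, -1.0]]
force: [0.4, 0.8, 0.3]
opening: 0.269
```

```bash
python3 - <<'E'
from h import *
s,c=snap("wrist","w18");pst(s)
im=cv2.cvtColor(c["color"],cv2.COLOR_RGB2BGR)
cv2.imwrite("pics/w18c.png",cv2.resize(im[0:220,130:380],None,fx=2.7,fy=2.7,interpolation=cv2.INTER_CUBIC))
E
```

```text
t 27.5 p [521.  -26.1 240.9] psi -29.26 z [ 0.012 -0.004 -1.   ] F [0.37 0.82 0.29] op 0.269 j [-15.  21.  96.  -0.  63. 104.]
```

View pics/w18c.png

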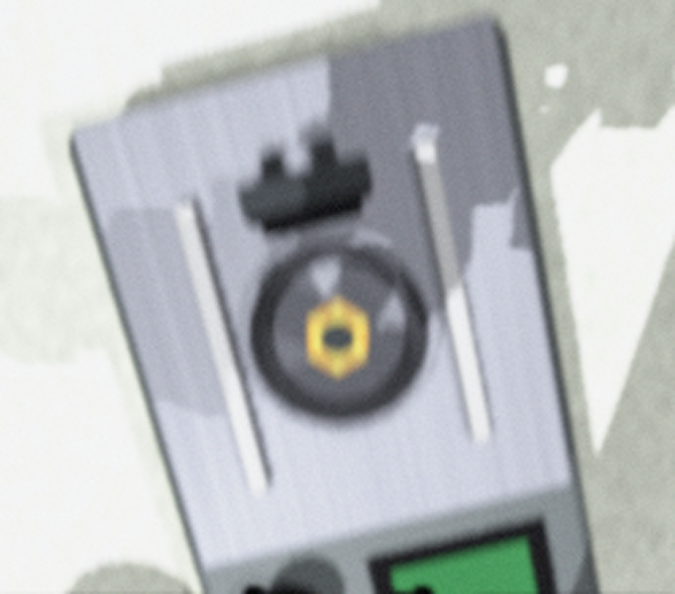

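The insert stands in the bowl. I'll hold still for a sharp check of the seating and the bystanders.

>>> {"api": "carry_out", "payload": {
  "grip": [-0.46,-0.46,-0.46],
  "slide": [
    [-30,0,-20],
    [0,0,0],
    [0,0,0]
  ],
  "twist": [
    [0,0,0],
    [0,0,0],
    [0,0,0]
  ]
}}

```text
time_s: 27.85
position: [0.483, -0.0055, 0.2618]
tcp_rot: [[0.874, -0.486, 0.0], [-0.486, -0.874, 0.0], [-0.0, -0.0, -1.0]]
force: [-0.3, 0.1, -0.2]
opening: 0.275
```

```bash
python3 - <<'E'
from h import *
s,c=snap("wrist","w19");pst(s)
t,ct=snap("top","t19")
W=cloud(c,s);w=W[:215].reshape(-1,3)
q=w[(w[:,2]>.124)&(w[:,2]<.145)&(np.hypot(w[:,0]-.578,w[:,1]+.058)<.05)]
print("bowl",q[:,2].max(),cv2.minEnclosingCircle(q[:,:2].astype(np.float32)))
im=cv2.cvtColor(c["color"],cv2.COLOR_RGB2BGR)
cv2.imwrite("pics/w19c.png",cv2.resize(im[0:210,130:380],None,fx=2.7,fy=2.7,interpolation=cv2.INTER_CUBIC))
E
```

```text
t 27.85 p [483.   -5.5 261.8] psi -29.06 z [ 0.  0. -1.] F [-0.33  0.13 -0.16] op 0.275 j [-14.  16.  99.   0.  65. 105.]
bowl 0.13977382158587254 ((0.5773947238922119, -0.05776418372988701), 0.03339618444442749)
```

View pics/w19c.png

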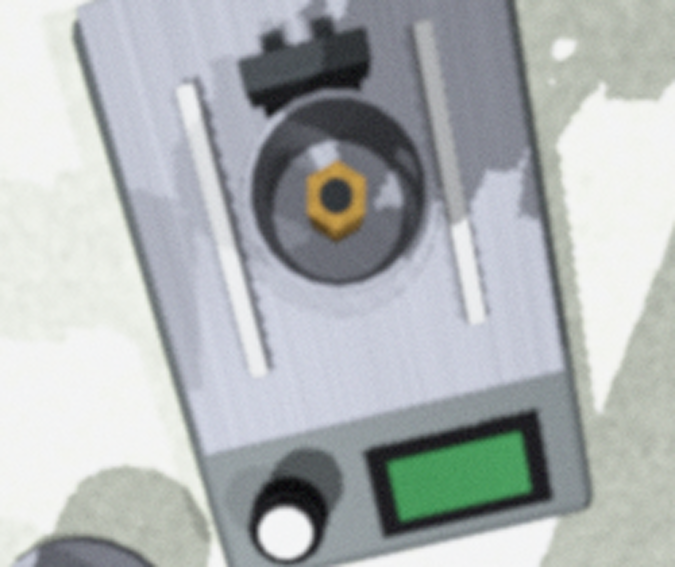

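View pics/t19.png

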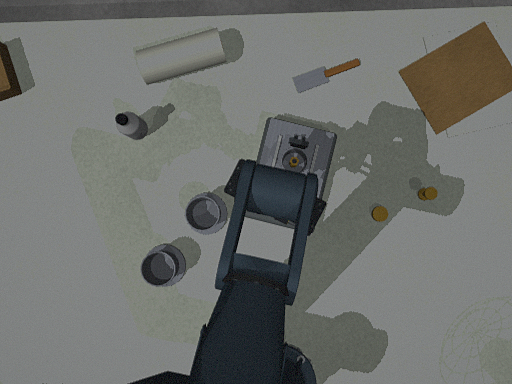

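The bowl centre is unchanged (0.5774,-0.0578, against 0.5773,-0.0582 before the insert went in). The insert stands inside, the key is up, and the bystanders are at their original pixels. Handing in.

```bash
python3 - <<'E'
from rig import bot
print(bot.hand_in())
E
```

```text
the job is handed in; nothing more can be done
None
```

The weighing is done and handed in at about 28 s, in the order asked. I got no verdict back.

- **Bowl:** I set the smallest bowl between the rails and slid it back until it stopped moving at about 4.8 N. After letting go, the pictures gave 3.6–3.8 mm of feeler travel against 4 mm nominal, within picture error. I nudged it again with shut fingers, and it did not move at 4.4 N, so I take it as fully home.
- **Tare:** With only the empty bowl on the scale, I pressed the key to its rigid end, with a peak reading of 8.5 N. I estimate it was past the working point for about 0.5 s, of which about 0.3 s was at the very bottom. The last picture shows it back up.
- **Insert:** It stands upright on the bowl's floor. The bowl's centre was the same within 0.5 mm before and after, and the robot is clear of everything.
- **Other things:** The puck, spool, flask and the two larger bowls are at the same places in the top picture. No force I read on the scale passed about 9 N, though I only read it at the end of each move.

No check failed. The slightly short travel reading was the only disagreement.

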